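# Clear, shut and secure the wire cutter

### The arm

A 6-joint arm with a two-finger parallel gripper is mounted at the origin on the work surface. World frame = base frame: x ahead of the robot, y to its left, z up, the work surface at z = 0. Lengths are in mm, angles in degrees, forces in N, time in s.
With the tool pointing down it reaches from about 350 to 850 mm from the base axis. Payload 8.1 kg.
Tool frame: the origin (TCP) lies midway between the tips of the shut fingers; the grasp point (between the pads) lies 19 mm behind it; z points along the fingers, y is the line along which they close (so a half turn about z gives the same grasp; the last joint's range is limited). The gripper opens to 85 mm and grips with 20 to 120 N. Pads are 22 mm wide; open, the fingers measure 114 mm over their backs; the gripper's body (76 mm by 85 mm) begins 54 mm behind the grasp point. The pads swing forward as they close: fully open they stand 13 mm farther back than shut.
Start: joints at [68.732, 7.471, 85.268, -0, 87.261, -4.893], TCP at [169.133, 575.673, 231.292] pointing down, gripper open.
Joint ranges: [-169.43, 169.43], [-51.17, 129.36], [1.28, 143.12], [-76.62, 256.62], [0, 156.53], [-152.29, 152.29]. Speed limits (degrees/s): [136.94, 136.94, 159.86, 180, 180, 180].

### API

Orientations are given as [roll, pitch, yaw] about the fixed x, y, z axes, in that order (R = Rz(yaw) Ry(pitch) Rx(roll)).
In Python, from bench import sense, snapshot, order, finder gives the robot as it stands.
- The arm moves only by the tool send_rows, never from a script. Its argument "steps" is a list of rows, each a list of 2 entries, a list of its own where there are three numbers: the shift along the world's x, y, z in units of 30 mm (1.0 is 30 mm), then the turn, a rotation vector about the world's x, y, z in rad. In form: [[[dx, dy, dz], [wx, wy, wz]], ...]. A call has 1 to 10 rows; each row is the pose to reach, as a shift and turn from the pose commanded when the call began; what a row does not reach only later rows make up. A row lasts 1/8 s, in which the tool goes at most 62.5 mm and 10.7 degrees, less where a joint would pass 70% of its speed; a pose out of reach is approached as far as the arm can. A call with a gripper value outside its range is refused whole. "fingers" is the closure, from 0 (fully open) to 1 (shut), set as the call begins (left out, the last holds). The fingers move at their own pace and stop on an object; "squeeze" is the grip in N (left out, the last holds). Time passes only in rows, so rows that repeat a pose let the fingers close. It gives the time, the measured TCP pose, the force, the opening and the grip force at its end, in the units of the state.
- sense(): the state, without advancing time (a new reading comes with each control period).
- snapshot(name): name is "scene" or "top" or "wrist"; returns a dict with "img" (420x560x3 uint8, red, green, blue), "K" (3x3 intrinsics, pixels), "pose" (4x4, takes a point from camera to world coordinates). Camera axes: x right, y up, looking along -z (the intrinsics and any distortion apply to the point x, -y, -z); pixel columns grow to the right and rows downward; lengths in mm; the calibration is good to about 2 mm. A picture is of the moment at which its call begins. There is no depth.
- order.hand_in(): hands the job in; it is judged then, once.
Trained networks look in the newest picture that a camera, given by its name, has taken for a name from the list of things; names that differ only in an ending like _2 or _b are one class to them, and where a whole thing is asked for, a point or a joint stands for the part that bears it (a point fixed in the world has none). Each returns a list of dicts, best first, with "confidence" (0 to 1); they miss things now and then, are a little off and sometimes report something else, mostly with a low value. They report only what shows in the picture. A call takes as long as a camera call. They do not tell look-alikes from the thing itself.
- finder.find_in(label, camera): "box" ([left, top, width, height] as shares, 0 to 1, of the picture: columns of its width, rows of its height, round what is visible of it).
- finder.trace(label, camera): "mask" (420x560 bool, what is visible of it) and "box" ([left, top, width, height] as shares, 0 to 1, of the picture: columns of its width, rows of its height, round what is visible of it).
- finder.pinpoint(label, camera): "at" ([column, row] as shares, 0 to 1, of the picture: columns of its width, rows of its height: a listed point, or the origin of a listed thing).
The state is a dict: "time": time; "joint_pos": joint angles; "qd": joint speeds; "joint_efforts": joint torques, N m; "tool_pos": TCP position; "tcp_rot": TCP orientation; "ft_force": force on the tool from outside, world axes, zero at the start; "wrist_torque": the same for the moment, N m; "finger_gap": finger opening in mm; "grip_force": force on a finger pad.
Only numpy, scipy, OpenCV 4.12 (cv2) and the standard library are available. Lean on these libraries where they do the work, as an engineer would, in place of code of your own. Each camera call takes 0.05 s, during which the arm holds its last target. There are 200 camera calls.

### The job

Make the wire cutter safe for the night. First turn the feed knob fully anticlockwise to its stop; then take every change part left standing in the cutter's open well out and put it into the shallow grey tray; then swing the clear guard fully shut over the empty well and turn both turnbuttons square across its edge to secure it. Leave the other things on the bench where they are.

Things in the scene. Friction and masses are not known exactly. Their poses are not given: they have to be found in the camera images.
- cutter: wire cutter's steel housing, fixed; origin at table height under its well's centre; x points to the taller feed head, y from the guard's hinge to the turnbuttons. Rim 85 mm above the table, walls 10 mm thick; on the +y side a deck at rim height (y 95 to 155) carries the turnbuttons. White feed head behind: x 116 to 236, 120 mm high, with an emergency-stop box up to 183 mm (x 155 to 225, y -75 to -5)
- cutter_well (a point): centre of the floor of the cutter's well, 45 mm above the table. The well is 210 (x) x 190 mm (y) inside and 40 mm deep, open on top
- guard (a joint): guard's hinge angle in rad: 0 = flat and shut on the rim, grows as it opens; starts at 1.95 to 2.2 (standing open, leaning outwards to the cutter's -y), stop at 2.3. The hinge is stiff and holds anywhere (0.36 N m; push with 2 to 5 N near the free edge). It cannot shut while parts stand in the well. Guard and turnbuttons do not collide with each other
- guard_hinge (a point): middle of the guard's hinge line, which runs along the cutter's x axis at the -y side of the well, level with the rim; on the underside of the guard
- guard_edge (a point): middle of the guard's free edge, 210 mm from the hinge line, half way through its thickness. The guard is a clear sheet in an aluminium frame, 230 mm (along the hinge) x 210 x 10 mm thick, with no handle: push its outer face
- turnbutton_near (a joint): angle of the turnbutton nearer the robot, in rad: 0 = bar along the guard's free edge, clear of the guard (open); grows as it turns clockwise seen from above, to its stop at 1.571 = bar square across the guard's edge (secured). Starts at 0 to 0.3. Stays where it is left (friction 0.04 N m)
- turnbutton_near_grip (a point): grip point of the near turnbutton, on its upright axis, 126 mm above the table, 13 mm below the fin's top; x lies along bar and fin and turns with them. Black bar 70 x 13 x 8 mm carrying an upright fin 44 long, 13 thick, 32 mm high, both centred on the axis. The bar's underside is 14 mm above the rim, 3.5 mm above the shut guard
- turnbutton_far (a joint): angle of the turnbutton farther from the robot, in rad: 0 = bar along the guard's free edge, clear of the guard (open); grows as it turns clockwise seen from above, to its stop at 1.571 = bar square across the guard's edge (secured). Starts at 0 to 0.3. Stays where it is left (friction 0.04 N m)
- turnbutton_far_grip (a point): grip point of the far turnbutton, on its upright axis, 126 mm above the table, 13 mm below the fin's top; x lies along bar and fin and turns with them. Black bar 70 x 13 x 8 mm carrying an upright fin 44 long, 13 thick, 32 mm high, both centred on the axis. The bar's underside is 14 mm above the rim, 3.5 mm above the shut guard
- control_box: the feed control, a fixed grey box 110 x 100 x 55 mm with the knob on its top; origin under its centre
- feed_knob (a joint): feed knob angle in radians: 0 = fully anticlockwise at its stop (feed off), grows clockwise seen from above, up to 4.6; starts between 1.6 and 4.0. Stays where it is left (about 0.05 N m)
- feed_knob_grip (a point): grip point of the feed knob, on its upright axis, 92 mm above the table, 7 mm below the knob's top. The point's x axis lies along the knob's grip bar (53 mm long, 14 mm thick, 32 mm high, black, above a disc 56 mm across whose top is 69 mm above the table) and turns with it; the white mark on top is at the -x end of the bar
- tray: shallow grey tray, fixed, outside 260 (x) x 220 (y) x 32 mm high, walls and floor 5 mm thick; origin under its centre
- cassette_1: knife cassette, a change part: aluminium block 36 x 60 x 75 mm (own x, y, z) with a dark band, mass about 0.3 kg. Origin at its centre. Starts upright (z up) on the floor of the cutter's well, standing 35 mm proud of the rim. May be absent
- cassette_2: knife cassette, a change part: aluminium block 36 x 60 x 75 mm (own x, y, z) with a dark band, mass about 0.3 kg. Origin at its centre. Starts upright (z up) on the floor of the cutter's well, standing 35 mm proud of the rim. May be absent
- guide_1: wire guide, a change part: steel, round barrel 40 mm in diameter and 61 mm tall on a square flange 56 x 56 x 14 mm, 75 mm tall in all, mass about 0.35 kg. Origin 37.5 mm above its underside, on the barrel's axis (own z), half way up. Starts upright on the floor of the cutter's well, standing 35 mm proud of the rim. May be absent
- guide_2: wire guide, a change part: steel, round barrel 40 mm in diameter and 61 mm tall on a square flange 56 x 56 x 14 mm, 75 mm tall in all, mass about 0.35 kg. Origin 37.5 mm above its underside, on the barrel's axis (own z), half way up. Starts upright on the floor of the cutter's well, standing 35 mm proud of the rim. May be absent
- spool: spool of terracotta-coloured wire, 90 mm across, 70 mm tall, standing; leave alone; origin under its centre
- mug: white mug, 90 mm tall; leave alone; origin under its centre
- oil_bottle: small white bottle, 50 mm across, 130 mm tall; leave alone; origin under its centre
- screwdriver: screwdriver lying on the bench; leave alone
- spanner: spanner lying on the bench; leave alone
- tape_roll: black roll of tape lying flat, 90 mm across, 24 mm high; leave alone; origin under its centre
- carton: closed carton 90 x 120 x 60 mm; leave alone; origin under its centre
Not all that is in view belongs to the job. Leave any blue, green or purple look-alike of the cassette_2 alone.

How it is judged (in metres and radians):
On the way, in this order (a step that is already met when the one before it is completed fails the run):
1. the feed knob is fully anticlockwise, at its stop (value of joint feed_knob below 0.15 rad), for 0.2 s.
2. every change part is in the tray (x of cassette_1 in the frame of tray between -0.12 and 0.12 m and y of cassette_1 in the frame of tray between -0.1 and 0.1 m and z of each of cassette_1, cassette_2, guide_1, guide_2 in the frame of tray below 0.1 m and linear speed of each of cassette_1, cassette_2, guide_1, guide_2 below 0.05 m/s and x of cassette_2 in the frame of tray between -0.12 and 0.12 m and y of cassette_2 in the frame of tray between -0.1 and 0.1 m and x of guide_1 in the frame of tray between -0.12 and 0.12 m and y of guide_1 in the frame of tray between -0.1 and 0.1 m and x of guide_2 in the frame of tray between -0.12 and 0.12 m and y of guide_2 in the frame of tray between -0.1 and 0.1 m), for 0.2 s.
3. the guard is shut (value of joint guard below 0.06 rad), for 0.2 s.
4. both turnbuttons are turned across the guard (value of joint each of turnbutton_near, turnbutton_far above 1.3 rad), for 0.2 s.
At the end, for the whole second after the job is handed in: Feed knob within 0.15 rad of its anticlockwise stop; every change part at rest in the tray (centre within 120 mm in x and 100 mm in y of the tray's centre, under 100 mm above its underside); guard within 0.06 rad of shut; both turnbuttons past 1.3 rad (all of step 2 and all of step 4 and value of joint feed_knob below 0.15 rad and value of joint guard below 0.06 rad); the robot touches nothing.
It fails at once if a thing that does not belong to the job is moved by more than 40 mm (distance of any of spool, mug, oil_bottle, screwdriver, spanner, tape_roll, carton from where it was at the start of the episode above 0.04 m).
It fails at once if a turnbutton is turned more than half across while the guard is still open (value of joint guard above 0.25 rad and value of joint any of turnbutton_near, turnbutton_far above 0.9 rad).
Of cassette_1, cassette_2, guide_1, guide_2 only 2 to 4 are there at a start; the rules pass over those that are not, and their reading is None.
At some moment in a run one of cassette_1, cassette_2, guide_1, guide_2 may be knocked a few centimetres aside while the robot is not near it.
Once in a run the grip may slacken for a moment while it holds something.
It also fails if it takes over 210 s, if anything falls off the work surface, if the arm or the gripper's body presses on something with over 40 N, if the wrist force passes 120 N, or if a joint passes its speed limit or range.

## Working session

There is one attempt and no reset: what is moved stays moved. The work goes in short steps, Python scripts to look and compute and a tool call to move; the robot and the scene stay as the last step left them, time stands still between calls to the robot, and variables do not carry over. Pictures are saved under pics/ and viewed, at most 16 in all, crops included, and the job is handed in when it is done.

Besides the shell and the picture viewer there is one more tool, called after "Request:" as a command line: name --argument value ..., lists and objects as JSON in quotes. send_rows: Moves the arm, as the interface text tells. Its arguments: {"type":"object","properties":{"steps":{"type":"array"},"fingers":{"type":"number"},"squeeze":{"type":"number"}},"required":["steps"]}

```bash
ls; mkdir -p pics
cat > h.py <<'E'
import numpy as np, cv2
from bench import sense, snapshot, order, finder
def save(img,n): cv2.imwrite(f'pics/{n}.png',cv2.cvtColor(img,cv2.COLOR_RGB2BGR))
def ray(s,px):
    K=np.array(s['K']);P=np.array(s['pose'])
    d=np.linalg.inv(K)@np.array([px[0],px[1],1.]); d=P[:3,:3]@np.array([d[0],-d[1],-d[2]])
    return P[:3,3],d
def at_z(s,px,z):
    o,d=ray(s,px); return o+d*(z-o[2])/d[2]
def proj(s,p):
    K=np.array(s['K']);P=np.array(s['pose'])
    c=P[:3,:3].T@(np.array(p,float)-P[:3,3]); u=K@np.array([c[0],-c[1],-c[2]]); return u[:2]/u[2]
E
python3 - <<'E'
from h import *
st=sense();print({k:np.round(v,2) for k,v in st.items()})
for c in ['scene','top']:
    s=snapshot(c);save(s['img'],c+'0');print(c,np.round(s['pose'],2).tolist(),np.round(s['K'],1).tolist(), [k for k in s])
    zs={'cutter':0,'cutter_well':45,'guard_hinge':85,'turnbutton_near_grip':126,'turnbutton_far_grip':126,'control_box':0,'feed_knob_grip':92,'tray':0,'cassette_1':82.5,'guide_1':82.5,'guard_edge':None}
    for n,z in zs.items():
        for r in finder.pinpoint(n,c):
            px=np.array(r['at'])*[560,420]
            print(n,round(r['confidence'],2),px.round(1),at_z(s,px,z).round(1) if z is not None else '')
E
```

```text
pics
{'time': np.float64(0.0), 'joint_pos': array([68.73,  7.52, 85.33, -0.  , 87.26, -4.89]), 'qd': array([ 0.02, -0.03,  0.06, -0.13,  0.04,  0.03]), 'joint_efforts': array([ 0.000e+00, -5.694e+01, -5.006e+01,  0.000e+00,  1.000e-02,
        0.000e+00]), 'tool_pos': array([168.93, 575.15, 230.24]), 'tcp_rot': array([-1.7989e+02, -1.0000e-02,  1.6363e+02]), 'ft_force': array([ 0.74, -0.33,  0.09]), 'wrist_torque': array([-0.01, -0.01,  0.04]), 'grip_force': np.float64(0.0), 'finger_gap': np.float64(85.39)}
scene [[-0.45, -0.78, 0.43, 1027.17], [0.89, -0.39, 0.23, 229.38], [-0.01, 0.49, 0.87, 1170.3], [0.0, 0.0, 0.0, 1.0]] [[392.3, 0.0, 278.8], [0.0, 392.3, 209.6], [0.0, 0.0, 1.0]] ['img', 'K', 'pose']
cutter 0.58 [246.7 217.2] [ 525.3 -165.7    0. ]
cutter_well 0.63 [244.8 213.1] [ 534.2 -163.5   45. ]
guard_hinge 0.85 [215.1 192.7] [ 528.8 -273.4   85. ]
turnbutton_near_grip 0.42 [290.1 201.4] [471.2 -30.2 126. ]
turnbutton_far_grip 0.73 [328.3 330.9] [776.9 230.5 126. ]
turnbutton_far_grip 0.65 [265.6 235.3] [607.2 -43.7 126. ]
control_box 0.69 [308.5 263.8] [584.   91.8   0. ]
fe
[... 1263 characters left out ...]
  0. ]
feed_knob_grip 0.55 [244.1 185.6] [572.8  90.3  92. ]
feed_knob_grip 0.54 [248.1 133.7] [748.8  82.1  92. ]
feed_knob_grip 0.21 [178.1 208.1] [495.8 299.6  92. ]
tray 0.7 [179.8 208.8] [511.9 312.    0. ]
tray 0.55 [360.  201.5] [ 545.3 -296.6    0. ]
cassette_1 0.82 [336.3 218.7] [ 469.9 -207.8   82.5]
cassette_1 0.73 [342.1 276. ] [ 287.  -225.1   82.5]
cassette_1 0.73 [371.8 301.2] [ 210.  -317.    82.5]
cassette_1 0.72 [295.2 259.1] [338.3 -77.   82.5]
cassette_1 0.67 [306.1 186.4] [ 575.3 -110.3   82.5]
guide_1 0.63 [336.7 183.2] [ 587.3 -209.7   82.5]
guide_1 0.61 [307.  215.7] [ 478.4 -113.7   82.5]
guide_1 0.36 [382.8 250.6] [ 368.9 -355.    82.5]
guard_edge 0.62 [401.2 187.5]
```

Run:
```python
import cv2
a=cv2.imread('pics/top0.png');b=cv2.imread('pics/scene0.png')
cv2.imwrite('pics/topc.png',cv2.resize(a[110:320,140:430],None,fx=2.75,fy=2.75,interpolation=cv2.INTER_CUBIC))
cv2.imwrite('pics/scenec.png',cv2.resize(b[100:360,150:480],None,fx=2.3,fy=2.3,interpolation=cv2.INTER_CUBIC))
```

```text
(no output)
```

View pics/topc.png

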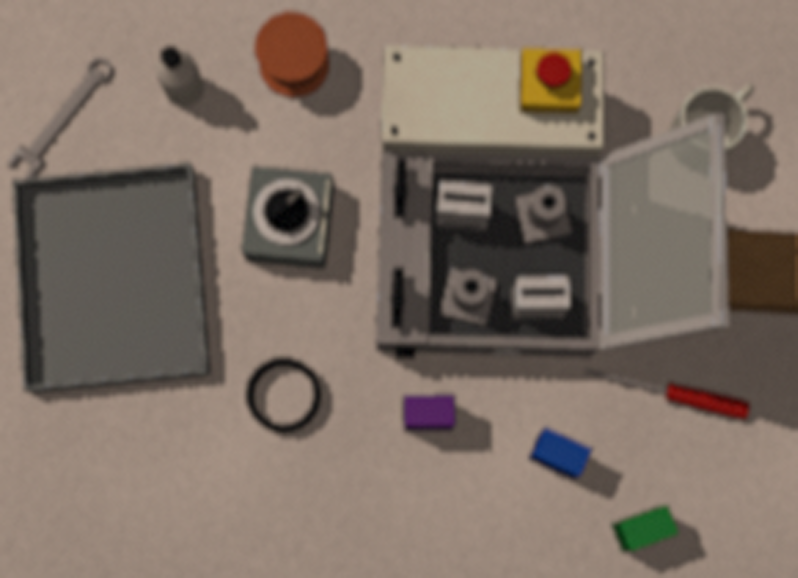

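View pics/scenec.png

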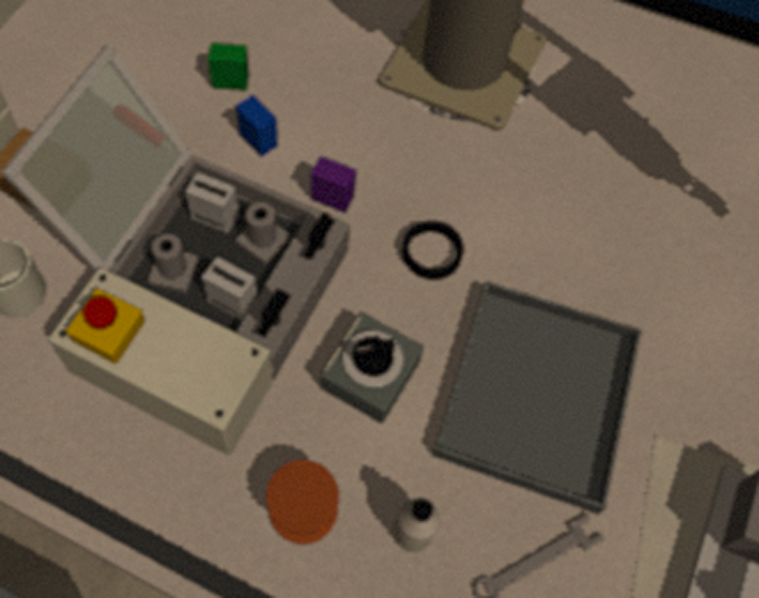

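The top view shows four parts in the well: cassettes at crop (465,198) and (542,295), guides at (543,213) and (470,290). The purple (430,412), blue (561,452) and green (646,528) blocks are look-alikes and stay put. I'll move over the knob for a close look.

Request:
send_rows --steps '[[[13.0, -16.2, 2], [0, 0, 0]], [[13.0, -16.2, 2], [0, 0, 0]], [[13.0, -16.2, 2], [0, 0, 0]], [[13.0, -16.2, 2], [0, 0, 0]], [[13.0, -16.2, 2], [0, 0, 0]], [[13.0, -16.2, 2], [0, 0, 0]], [[13.0, -16.2, 2], [0, 0, 0]], [[13.0, -16.2, 2], [0, 0, 0]], [[13.0, -16.2, 2], [0, 0, 0]], [[13.0, -16.2, 2], [0, 0, 0]]]' --fingers 0

```text
time: 2.45
tool_pos: [559.6, 88.7, 291.7]
tcp_rot: [180.0, 0.0, 163.6]
ft_force: [0.9, 0.9, 0.6]
finger_gap: 85.5
grip_force: 0.0
```

Run:
```python
from h import *
st=sense();print(st['tool_pos'],st['tcp_rot'])
s=snapshot('wrist');save(s['img'],'w1');print(np.round(s['pose'],2).tolist(),np.round(s['K'],1).tolist())
for n,z in {'control_box':0,'feed_knob_grip':92,'tray':0}.items():
    for r in finder.pinpoint(n,'wrist'):
        px=np.array(r['at'])*[560,420]; print(n,round(r['confidence'],2),px.round(1),at_z(s,px,z).round(1))
```

```text
[559.60958471  88.65353801 291.68889588] [1.79973838e+02 3.83715836e-02 1.63619467e+02]
[[0.28, -0.91, -0.32, 479.05], [0.96, 0.27, 0.09, 113.04], [0.0, -0.33, 0.94, 433.52], [0.0, 0.0, 0.0, 1.0]] [[352.1, 0.0, 277.3], [0.0, 352.1, 207.3], [0.0, 0.0, 1.0]]
control_box 0.95 [283.  167.5] [575.6  92.8   0. ]
feed_knob_grip 0.9 [286.4 186. ] [574.3  95.1  92. ]
tray 0.82 [449.4  58.9] [508.  309.2   0. ]
```

View pics/w1.png

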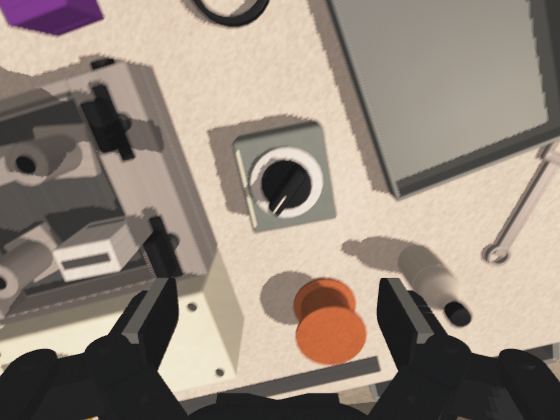

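The wrist view shows the knob at (287,186), with the white mark at its (275,212) end and the bar running up to about (304,167).

Run:
```python
from h import *
s=snapshot('wrist')
a=at_z(s,(275,212),99);b=at_z(s,(304,167),99);print(a,b,np.degrees(np.arctan2(*(b-a)[1::-1])),(a+b)/2)
c=s['img'][130:240,220:350];save(cv2.resize(c,None,fx=5,fy=5,interpolation=cv2.INTER_CUBIC),'w1k')
for n,z in {'turnbutton_near_grip':126,'turnbutton_far_grip':126,'cassette_1':82.5,'guide_1':82.5}.items():
    for r in finder.pinpoint(n,'wrist'):
        px=np.array(r['at'])*[560,420]; print(n,round(r['confidence'],2),px.round(1),at_z(s,px,z).round(1))
```

```text
[594.03636502  77.61249858  99.        ] [557.71827289 117.68033549  99.        ] 132.18963654438863 [575.87731895  97.64641704  99.        ]
turnbutton_near_grip 0.91 [101.7 126.7] [468.3 -39.2 126. ]
turnbutton_near_grip 0.42 [101.9 243.4] [568.2 -87.3 126. ]
turnbutton_far_grip 0.83 [160.5 257. ] [597.6 -39.2 126. ]
turnbutton_far_grip 0.52 [ 81.3 194.3] [518.1 -83.6 126. ]
turnbutton_far_grip 0.18 [ 21.3 264.2] [ 566.2 -172.6  126. ]
cassette_1 0.92 [53.1  3.4] [358.1 -55.   82.5]
cassette_1 0.83 [102.4 242.7] [ 580.4 -114.9   82.5]
guide_1 0.96 [ 21.7 264.8] [ 579.4 -213.2   82.5]
guide_1 0.67 [ 49.6 159.2] [ 481.2 -125.2   82.5]
guide_1 0.67 [449.2  58.9] [501.8 272.2  82.5]
```

View pics/w1k.png

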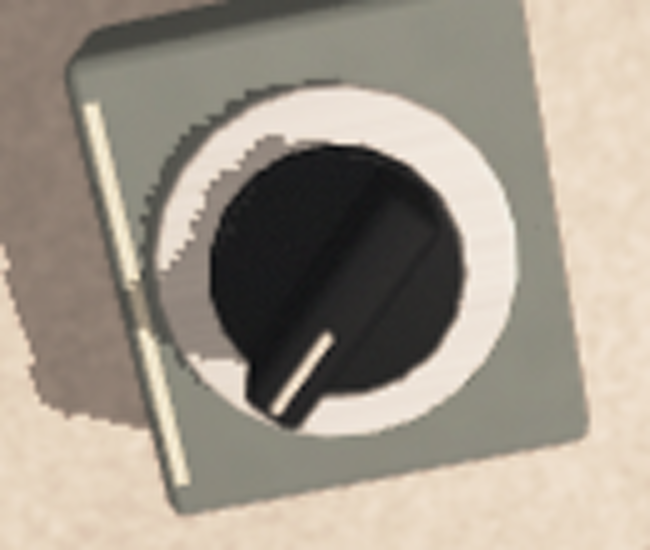

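Request:
send_rows --steps '[[[0.55, 0.15, 0], [0, 0, -1.833]], [[0.55, 0.15, 0], [0, 0, -1.833]], [[0.55, 0.15, 0], [0, 0, -1.833]], [[0.55, 0.15, 0], [0, 0, -1.833]], [[0.55, 0.15, 0], [0, 0, -1.833]], [[0.55, 0.15, 0], [0, 0, -1.833]], [[0.55, 0.15, 0], [0, 0, -1.833]], [[0.55, 0.15, 0], [0, 0, -1.833]], [[0.55, 0.15, 0], [0, 0, -1.833]], [[0.55, 0.15, 0], [0, 0, -1.833]]]'

```text
time: 4.15
tool_pos: [574.5, 96.1, 291.4]
tcp_rot: [180.0, -0.0, 58.4]
ft_force: [-0.1, -1.0, 0.1]
finger_gap: 85.7
grip_force: 0.0
```

Request:
send_rows --steps '[[[0, 0, -5], [0, 0, -1.833]], [[0, 0, -5], [0, 0, -1.833]], [[0, 0, -5], [0, 0, -1.833]], [[0, 0, -5], [0, 0, -1.833]], [[0, 0, -5], [0, 0, -1.833]], [[0, 0, -5], [0, 0, -1.833]], [[0, 0, -5], [0, 0, -1.833]], [[0, 0, -5], [0, 0, -1.833]], [[0, 0, -5], [0, 0, -1.833]], [[0, 0, -5], [0, 0, -1.833]]]'

```text
time: 5.4
tool_pos: [574.6, 96.1, 141.4]
tcp_rot: [-180.0, -0.0, -46.6]
ft_force: [-0.0, -0.1, -0.4]
finger_gap: 85.5
grip_force: 0.0
```

Run:
```python
from h import *
st=sense();print(st['tool_pos'],st['tcp_rot'],st['joint_pos'])
s=snapshot('wrist');save(s['img'],'w2')
for n,z in {'control_box':0,'feed_knob_grip':92}.items():
    for r in finder.pinpoint(n,'wrist'):
        px=np.array(r['at'])*[560,420]; print(n,round(r['confidence'],2),px.round(1),at_z(s,px,z).round(1))
```

```text
[574.58022414  96.12130316 141.42425924] [-1.79984016e+02 -8.46031964e-03 -4.66282790e+01] [4.45279978e+00 8.15248083e+00 9.40572597e+01 3.53932163e-03
 7.77725084e+01 1.41080329e+02]
control_box 0.6 [272.5 185.4] [582.5  95.5   0. ]
feed_knob_grip 0.87 [272.4 226.8] [582.   94.3  92. ]
```

View pics/w2.png

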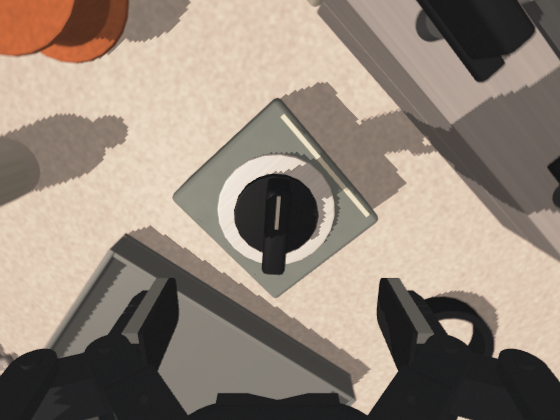

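The wrist view shows the bar running vertically at about (274,226), square between the fingers, so I'll descend and grip.

Request:
send_rows --steps '[[[0.1, -0.03, -0.5], [0, 0, 0]], [[0.1, -0.03, -1.2], [0, 0, 0]], [[0.1, -0.03, -1.8], [0, 0, 0]], [[0.1, -0.03, -2.2], [0, 0, 0]], [[0.1, -0.03, -2.2], [0, 0, 0]]]'

```text
time: 6.18
tool_pos: [577.0, 94.0, 73.6]
tcp_rot: [179.9, 0.1, -46.4]
ft_force: [0.1, 0.4, -0.7]
finger_gap: 85.4
grip_force: 0.0
```

Request:
send_rows --steps '[[[0, 0, 0], [0, 0, 0]], [[0, 0, 0], [0, 0, 0]], [[0, 0, 0], [0, 0, 0]], [[0, 0, 0], [0, 0, 0]], [[0, 0, 0], [0, 0, 0]], [[0, 0, 0], [0, 0, 0]], [[0, 0, 0], [0, 0, 0]], [[0, 0, 0], [0, 0, 0]]]' --fingers 1 --squeeze 40

```text
time: 7.18
tool_pos: [578.3, 93.9, 75.7]
tcp_rot: [-180.0, -0.0, -46.4]
ft_force: [-0.7, -1.8, 5.9]
finger_gap: 13.2
grip_force: 44.7
```

Request:
send_rows --steps '[[[0, 0, 0], [0, 0, 0.17]], [[0, 0, 0], [0, 0, 0.34]], [[0, 0, 0], [0, 0, 0.51]], [[0, 0, 0], [0, 0, 0.68]], [[0, 0, 0], [0, 0, 0.85]], [[0, 0, 0], [0, 0, 1.02]], [[0, 0, 0], [0, 0, 1.19]], [[0, 0, 0], [0, 0, 1.36]], [[0, 0, 0], [0, 0, 1.5]], [[0, 0, 0], [0, 0, 1.5]]]'

```text
time: 8.43
tool_pos: [578.3, 94.8, 75.7]
tcp_rot: [-180.0, -0.1, 39.5]
ft_force: [-1.3, 2.5, 5.0]
finger_gap: 13.0
grip_force: 44.7
```

Run:
```python
from h import *
st=sense();print(st['tool_pos'],st['tcp_rot'],st['wrist_torque'],st['joint_pos'][5],st['ft_force'])
```

```text
[578.34853737  94.7624787   75.68470508] [-1.79985056e+02 -7.58351048e-02  3.95366206e+01] [0.49608219 0.16772929 0.05868794] 54.702440691397584 [-1.28206584  2.51451699  5.0485914 ]
```

Request:
send_rows --steps '[[[0, 0, 0], [0, 0, 0.1]], [[0, 0, 0], [0, 0, 0.2]], [[0, 0, 0], [0, 0, 0.3]], [[0, 0, 0], [0, 0, 0.4]], [[0, 0, 0], [0, 0, 0.5]], [[0, 0, 0], [0, 0, 0.6]], [[0, 0, 0], [0, 0, 0.6]]]'

```text
time: 9.3
tool_pos: [578.0, 95.0, 75.7]
tcp_rot: [-180.0, -0.1, 73.9]
ft_force: [-2.3, 4.0, 6.6]
finger_gap: 13.0
grip_force: 44.9
```

Run:
```python
from h import *
st=sense();print(st['tool_pos'],st['tcp_rot'],st['wrist_torque'],st['joint_pos'][5],st['ft_force'])
```

```text
[578.02684235  94.98009907  75.66915837] [-1.79990255e+02 -7.42825755e-02  7.38638725e+01] [0.56911355 0.43629825 0.0980173 ] 20.382378825129774 [-2.3453614   3.95986587  6.61159788]
```

Request:
send_rows --steps '[[[0, 0, 0], [0, 0, 0.1]], [[0, 0, 0], [0, 0, 0.2]], [[0, 0, 0], [0, 0, 0.3]], [[0, 0, 0], [0, 0, 0.4]], [[0, 0, 0], [0, 0, 0.5]], [[0, 0, 0], [0, 0, 0.6]], [[0, 0, 0], [0, 0, 0.6]]]'

```text
time: 10.18
tool_pos: [577.7, 95.0, 75.7]
tcp_rot: [-180.0, -0.1, 108.2]
ft_force: [-4.5, 2.9, 8.4]
finger_gap: 12.9
grip_force: 45.1
```

Run:
```python
from h import *
st=sense();print(st['tool_pos'],st['tcp_rot'],st['wrist_torque'],st['joint_pos'][5],st['ft_force'])
s=snapshot('wrist');save(s['img'][100:420,120:440],'w3')
```

```text
[577.6586996   94.98187671  75.66718784] [-1.79987904e+02 -7.99234743e-02  1.08242968e+02] [0.55530719 0.74724478 0.08401953] -13.995384994615586 [-4.51539679  2.90916022  8.39947118]
```

View pics/w3.png

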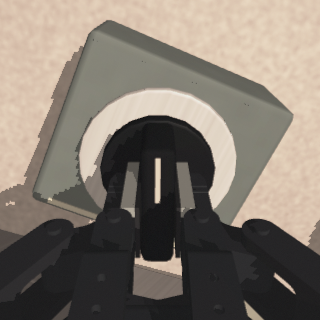

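The crop shows the bar and its white mark (157,180) still square between the pads, so the knob is following the turn.

Request:
send_rows --steps '[[[0, 0, 0], [0, 0, 0.1]], [[0, 0, 0], [0, 0, 0.2]], [[0, 0, 0], [0, 0, 0.3]], [[0, 0, 0], [0, 0, 0.4]], [[0, 0, 0], [0, 0, 0.5]], [[0, 0, 0], [0, 0, 0.5]]]'

```text
time: 10.98
tool_pos: [577.4, 94.8, 75.7]
tcp_rot: [-180.0, -0.1, 136.9]
ft_force: [-5.6, 2.8, 9.0]
finger_gap: 12.9
grip_force: 45.3
```

Run:
```python
from h import *
st=sense();print(st['tool_pos'],st['tcp_rot'],st['wrist_torque'],st['joint_pos'][5],st['ft_force'])
```

```text
[577.41624762  94.8033627   75.65461469] [-1.79993625e+02 -8.82502649e-02  1.36887452e+02] [0.42396658 1.04210306 0.07200969] -42.64198821977442 [-5.60086902  2.79626285  9.03361259]
```

Request:
send_rows --steps '[[[0, 0, 0], [0, 0, 0.1]], [[0, 0, 0], [0, 0, 0.2]], [[0, 0, 0], [0, 0, 0.3]], [[0, 0, 0], [0, 0, 0.4]], [[0, 0, 0], [0, 0, 0.4]]]'

```text
time: 11.6
tool_pos: [577.3, 94.6, 75.7]
tcp_rot: [180.0, -0.1, 159.8]
ft_force: [-6.8, 1.2, 9.6]
finger_gap: 13.2
grip_force: 45.4
```

Run:
```python
from h import *
st=sense();print(st['tool_pos'],st['tcp_rot'],st['wrist_torque'],st['joint_pos'][5],st['ft_force'])
```

```text
[577.29688805  94.61991293  75.66780927] [ 1.79993243e+02 -9.24145473e-02  1.59806136e+02] [0.31305177 1.12448853 0.06780417] -65.56205828166979 [-6.7832844   1.1842087   9.61628631]
```

Request:
send_rows --steps '[[[0, 0, 0], [0, 0, 0.1]], [[0, 0, 0], [0, 0, 0.2]], [[0, 0, 0], [0, 0, 0.3]], [[0, 0, 0], [0, 0, 0.3]]]'

```text
time: 12.1
tool_pos: [577.3, 94.4, 75.7]
tcp_rot: [180.0, -0.1, 176.9]
ft_force: [-6.7, 1.4, 10.1]
finger_gap: 13.2
grip_force: 51.0
```

Run:
```python
from h import *
st=sense();print(st['tool_pos'],st['tcp_rot'],st['wrist_torque'],st['joint_pos'][5],st['ft_force'])
```

```text
[577.29520889  94.43130468  75.67590501] [ 1.79964060e+02 -9.01020089e-02  1.76917739e+02] [ 0.21455664  1.25568826 -0.76276733] -82.69475650652033 [-6.70455114  1.37109676 10.12192957]
```

The torque jumped to -0.76 N m, so the knob is at its stop. I'll release, rise and look over the well.

Request:
send_rows --steps '[[[0, 0, 0], [0, 0, 0]], [[0, 0, 0], [0, 0, 0]], [[0, 0, 0], [0, 0, 0]], [[0, 0, 0], [0, 0, 0]], [[0, 0, 1], [0, 0, 0]], [[0, 0, 3], [0, 0, 0]], [[0, 0, 5], [0, 0, 0]], [[0, 0, 7.5], [0, 0, 0]], [[0, 0, 7.5], [0, 0, 0]]]' --fingers 0

```text
time: 13.22
tool_pos: [580.3, 94.3, 306.8]
tcp_rot: [179.9, 0.6, 177.0]
ft_force: [0.3, 0.1, -0.1]
finger_gap: 85.9
grip_force: 0.0
```

Request:
send_rows --steps '[[[-2, -7, 0.5], [0, 0, -0.75]], [[-2, -7, 0.5], [0, 0, -1.5]], [[-2, -7, 0.5], [0, 0, -1.5]], [[-2, -7, 0.5], [0, 0, -1.5]], [[-2, -7, 0.5], [0, 0, -1.5]], [[-2, -7, 0.5], [0, 0, -1.5]], [[-2, -7, 0.5], [0, 0, -1.5]], [[-2, -7, 0.5], [0, 0, -1.5]], [[-2, -7, 0.5], [0, 0, -1.5]], [[-2, -7, 0.5], [0, 0, -1.5]]]'

```text
time: 14.48
tool_pos: [517.9, -115.9, 314.7]
tcp_rot: [-180.0, -0.0, 91.3]
ft_force: [0.1, 0.1, -0.3]
finger_gap: 85.5
grip_force: 0.0
```

```bash
cat > look.py <<'E'
from h import *
import sys
ZS={'cutter_well':45,'guard_hinge':85,'turnbutton_near_grip':126,'turnbutton_far_grip':126,'cassette_1':82.5,'guide_1':82.5,'feed_knob_grip':92,'tray':0}
def look(c,names):
    s=snapshot(c)
    for n in names:
        for r in finder.pinpoint(n,c):
            px=np.array(r['at'])*[560,420]
            if r['confidence']>.35: print(c,n,round(r['confidence'],2),px.round(1),at_z(s,px,ZS[n]).round(1)[:2])
    return s
E
python3 - <<'E'
from look import *
st=sense();print(st['tool_pos'],st['tcp_rot'])
s=look('wrist',['cutter_well','turnbutton_near_grip','turnbutton_far_grip','cassette_1','guide_1','feed_knob_grip'])
save(s['img'],'w4')
look('top',['cassette_1','guide_1'])
E
```

```text
[ 517.86422115 -115.87995442  314.66514483] [-1.79958707e+02 -1.50428226e-02  9.13355717e+01]
wrist cutter_well 0.91 [284.2 203.8] [ 528.6 -168.5]
wrist cutter_well 0.49 [221.   94.2] [454.4 -41.5]
wrist turnbutton_near_grip 0.75 [220.8  93.6] [466.5 -38.9]
wrist turnbutton_far_grip 0.76 [367.5  98.2] [598.  -39.7]
wrist cassette_1 0.96 [127.6 123. ] [362.3 -71.3]
wrist cassette_1 0.91 [336.3 167. ] [ 582.6 -112.6]
wrist cassette_1 0.82 [241.9 243.2] [ 479.7 -205.5]
wrist cassette_1 0.66 [104.5 241.4] [ 319.8 -207.1]
wrist guide_1 0.93 [242.3 172.8] [ 480.9 -121.5]
wrist guide_1 0.91 [326.1 250.5] [ 578.5 -212.6]
top cassette_1 0.72 [322.4 202.3] [ 523.1 -163.2]
top cassette_1 0.67 [337.4 216.9] [ 475.9 -211.4]
top cassette_1 0.58 [345.2 277.5] [ 282.4 -234.7]
top cassette_1 0.58 [370.  298.6] [ 217.8 -311.6]
top guide_1 0.75 [308.5 216.9] [ 474.6 -118.6]
top guide_1 0.68 [339.2 185.2] [ 580.7 -217.9]
top guide_1 0.46 [241.3 256.7] [343.6  93.6]
```

View pics/w4.png

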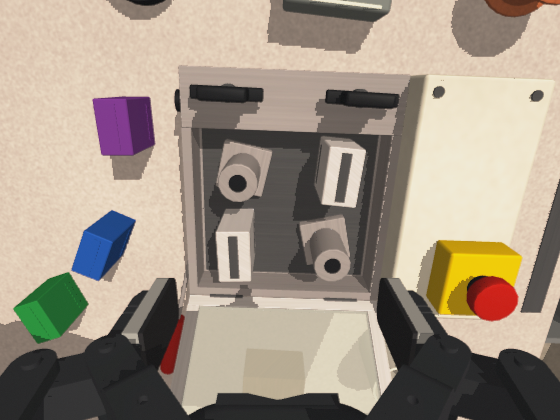

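The view shows cassettes with slots at (346,177) and (233,257), guides with bores at (238,184) and (332,265), and the turnbuttons at (226,94) and (362,98). The coloured blocks are outside the well.

Run:
```python
from look import *
s=snapshot('wrist')
for n,a,b in [('cass far',(349,155),(343,198)),('cass near',(232,236),(234,278))]:
    A=at_z(s,a,120);B=at_z(s,b,120);print(n,((A+B)/2).round(1),np.degrees(np.arctan2(*(A-B)[1::-1])).round(1))
for p in [(238,184),(332,265)]: print('guide',at_z(s,p,120).round(1))
for a,b in [((190,92),(263,96)),((327,96),(398,100))]:
    A=at_z(s,a,130);B=at_z(s,b,130);print('tb',((A+B)/2).round(1),np.degrees(np.arctan2(*(B-A)[1::-1])).round(1))
A=at_z(s,(203,129),85);B=at_z(s,(385,134),85);print('well',A,B,at_z(s,(191,287),85),at_z(s,(374,298),85))
```

```text
cass far [ 586.7 -114.6  120. ] 87.0
cass near [ 473.7 -205.1  120. ] 91.2
guide [ 480.4 -123.9  120. ]
guide [ 579.9 -212.1  120. ]
tb [472.8 -38.9 130. ] -1.9
tb [593.4 -39.9 130. ] -1.9
well [441.20649796 -75.15847758  85.        ] [630.83684412 -76.55245592  85.        ] [ 417.31151083 -264.18403615   85.        ] [ 641.2047946  -275.35533686   85.        ]
```

Request:
send_rows --steps '[[[2.25, 0, 0], [0, 0, -0.05]], [[2.25, 0, -1.5], [0, 0, -0.05]], [[2.25, 0, -3], [0, 0, -0.05]], [[2.25, 0, -4.5], [0, 0, -0.05]], [[2.25, 0, -5.5], [0, 0, -0.05]], [[2.25, 0, -5.5], [0, 0, -0.05]]]' --fingers 0.35

```text
time: 15.78
tool_pos: [583.3, -115.3, 146.9]
tcp_rot: [-179.7, -0.1, 88.2]
ft_force: [-0.9, 0.3, -0.3]
finger_gap: 55.3
grip_force: 0.0
```

Run:
```python
from look import *
st=sense();print(st['tool_pos'],st['tcp_rot'],st['finger_gap'])
s=look('wrist',['cassette_1','guide_1'])
save(s['img'],'w5')
```

```text
[ 583.27545272 -115.31641734  146.8945549 ] [-1.79651633e+02 -8.75809125e-02  8.82310730e+01] 55.289340384151785
wrist cassette_1 0.95 [274.2 226.9] [ 582.  -114.5]
wrist cassette_1 0.64 [133.3 347.1] [ 477.3 -205.1]
wrist guide_1 0.88 [118.  242.3] [ 481.1 -122.3]
wrist guide_1 0.72 [276.8 351.6] [ 580.7 -211.7]
```

View pics/w5.png

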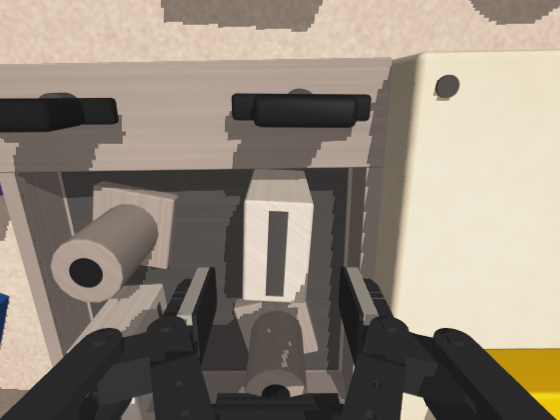

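The cassette (slot at 277,255) sits between the fingers, well aligned. I'll descend and grip.

Request:
send_rows --steps '[[[-0.03, 0, -1], [0, 0, 0]], [[-0.03, 0, -1.9], [0, 0, 0]], [[-0.03, 0, -1.9], [0, 0, 0]]]'

```text
time: 16.3
tool_pos: [584.0, -115.7, 92.9]
tcp_rot: [-179.9, -0.0, 88.2]
ft_force: [0.3, 0.7, 0.8]
finger_gap: 55.7
grip_force: 0.0
```

Request:
send_rows --steps '[[[0, 0, 0], [0, 0, 0]], [[0, 0, 0], [0, 0, 0]], [[0, 0, 0], [0, 0, 0]], [[0, 0, 0], [0, 0, 0]], [[0, 0, 0], [0, 0, 0]]]' --fingers 1 --squeeze 60

```text
time: 16.92
tool_pos: [586.0, -116.4, 95.9]
tcp_rot: [179.8, 0.1, 88.2]
ft_force: [-2.9, -0.5, 6.2]
finger_gap: 35.4
grip_force: 59.0
```

Request:
send_rows --steps '[[[0, 0, 1], [0, 0, 0]], [[0, 0, 2.5], [0, 0, 0]], [[0, 0, 4], [0, 0, 0]], [[0, 0, 4], [0, 0, 0]]]'

```text
time: 17.42
tool_pos: [587.7, -116.8, 219.7]
tcp_rot: [179.4, 0.1, 88.2]
ft_force: [0.9, 0.9, -2.3]
finger_gap: 35.4
grip_force: 59.7
```

Request:
send_rows --steps '[[[-0.05, 1.5, 0], [0, 0, 0]], [[-0.15, 3.2, 0], [0, 0, 0]], [[-0.2, 5, 0], [0, 0, 0]], [[-0.3, 6.8, 0], [0, 0, 0]], [[-0.4, 8.6, 0], [0, 0, 0]], [[-0.45, 10.4, 0], [0, 0, 0]], [[-0.5, 12.2, 0], [0, 0, 0]], [[-0.55, 14, 0], [0, 0, 0]], [[-0.55, 15.7, 0], [0, 0, 0]], [[-0.55, 15.7, 0], [0, 0, 0]]]'

```text
time: 18.68
tool_pos: [566.5, 358.7, 211.5]
tcp_rot: [-179.9, -0.0, 88.5]
ft_force: [0.0, -0.2, -3.0]
finger_gap: 35.1
grip_force: 59.9
```

Request:
send_rows --steps '[[[0, 0, -1.5], [0, 0, 0]], [[0, 0, -3], [0, 0, 0]], [[0, 0, -4], [0, 0, 0]], [[0, 0, -4.8], [0, 0, 0]], [[0, 0, -5.15], [0, 0, 0]], [[0, 0, -5.15], [0, 0, 0]]]'

```text
time: 19.42
tool_pos: [567.9, 354.4, 58.2]
tcp_rot: [-179.9, 0.0, 88.2]
ft_force: [0.4, 0.7, -2.8]
finger_gap: 35.3
grip_force: 59.2
```

Run:
```python
from look import *
st=sense();print(st['tool_pos'],st['tcp_rot'],st['finger_gap'],st['ft_force'])
s=look('wrist',['cassette_1','tray'])
save(s['img'],'w6')
```

```text
[567.8898807  354.43016265  58.24233735] [-1.79948991e+02  3.59049756e-02  8.82004621e+01] 35.27515961282485 [ 0.39042033  0.7005438  -2.75457068]
wrist cassette_1 0.82 [275.3 266.1] [568.9 375.6]
wrist tray 0.65 [181.4 295.2] [504.3 310.9]
```

View pics/w6.png

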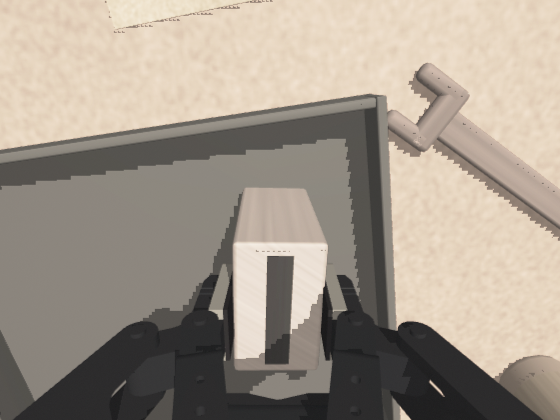

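The cassette is held upright inside the tray's far corner, slot at (279,310). I'll set it down.

Request:
send_rows --steps '[[[0, 0, -0.1], [0, 0, 0]], [[0, 0, -0.15], [0, 0, 0]], [[0, 0, -0.15], [0, 0, 0]]]'

```text
time: 19.95
tool_pos: [568.7, 355.6, 55.6]
tcp_rot: [179.9, -0.1, 88.2]
ft_force: [-3.4, 0.4, 4.8]
finger_gap: 35.4
grip_force: 60.0
```

Request:
send_rows --steps '[[[0, 0, 0], [0, 0, 0]], [[0, 0, 0], [0, 0, 0]], [[0, 0, 0], [0, 0, 0]], [[0, 0, 0.5], [0, 0, 0]], [[0, 0, 2], [0, 0, 0]], [[0, 0, 4], [0, 0, 0]], [[0, 0, 6], [0, 0, 0]], [[0, 0, 6], [0, 0, 0]]]' --fingers 0.35

```text
time: 20.95
tool_pos: [571.4, 356.8, 244.0]
tcp_rot: [179.3, -0.4, 88.2]
ft_force: [0.7, -0.0, -0.1]
finger_gap: 55.6
grip_force: 0.0
```

Request:
send_rows --steps '[[[-0.5, -2, 0.5], [0, 0, 0]], [[-1, -4, 0.5], [0, 0, 0]], [[-1.5, -6, 0.5], [0, 0, 0]], [[-2, -8, 0.5], [0, 0, 0]], [[-2.5, -10, 0.5], [0, 0, 0]], [[-3.1, -12, 0.5], [0, 0, 0]], [[-3.1, -14, 0.5], [0, 0, 0]], [[-3.1, -16, 0.5], [0, 0, 0]], [[-3.1, -17, 0.5], [0, 0, 0]], [[-3.1, -17, 0.5], [0, 0, 0]]]'

```text
time: 22.2
tool_pos: [474.5, -156.9, 249.1]
tcp_rot: [-180.0, 0.0, 88.0]
ft_force: [0.0, 0.5, 0.4]
finger_gap: 55.4
grip_force: 0.0
```

Run:
```python
from look import *
st=sense();print(st['tool_pos'],st['tcp_rot'],st['finger_gap'])
look('wrist',['cassette_1','guide_1'])
look('top',['cassette_1','guide_1'])
```

```text
[ 474.54410715 -156.86794861  249.11519944] [-1.79977788e+02  9.76295820e-03  8.80204162e+01] 55.427447221789585
wrist cassette_1 0.98 [134.5  96.7] [358.8 -76.6]
wrist cassette_1 0.61 [117.2 241.2] [ 320.1 -207.8]
wrist cassette_1 0.6 [ 65.6 318.9] [ 250.1 -294.2]
wrist cassette_1 0.55 [280.3 234.4] [ 476.8 -206. ]
wrist guide_1 0.9 [278.3 148.1] [ 477.6 -123.7]
wrist guide_1 0.8 [388.3 235.4] [ 579.7 -210.6]
top cassette_1 0.73 [370.6 299.3] [ 215.8 -313.5]
top cassette_1 0.59 [166.3 192.3] [549.3 342.2]
top cassette_1 0.54 [342.1 276.6] [ 285.1 -225.1]
top cassette_1 0.52 [336.2 219.6] [ 466.9 -207.6]
top guide_1 0.77 [307.7 215.5] [ 479.1 -116. ]
```

Request:
send_rows --steps '[[[0.05, -1.75, -0.5], [0, 0, 0.05]], [[0.05, -1.75, -2], [0, 0, 0.05]], [[0.05, -1.75, -3.5], [0, 0, 0.05]], [[0.05, -1.75, -4.7], [0, 0, 0.05]], [[0.05, -1.75, -5.2], [0, 0, 0.05]], [[0.05, -1.75, -5.2], [0, 0, 0.05]]]'

```text
time: 23.25
tool_pos: [476.3, -206.7, 92.8]
tcp_rot: [-179.9, -0.0, 91.1]
ft_force: [-0.2, 0.9, 0.4]
finger_gap: 55.6
grip_force: 0.0
```

Request:
send_rows --steps '[[[0, 0, 0], [0, 0, 0]], [[0, 0, 0], [0, 0, 0]], [[0, 0, 0], [0, 0, 0]], [[0, 0, 0], [0, 0, 0]], [[0, 0, 0], [0, 0, 0]]]' --fingers 1

```text
time: 23.88
tool_pos: [477.6, -208.1, 95.4]
tcp_rot: [179.9, 0.1, 91.1]
ft_force: [-2.8, 0.9, 7.2]
finger_gap: 35.9
grip_force: 59.2
```

Request:
send_rows --steps '[[[0, 0, 1], [0, 0, 0]], [[0, 0, 2.5], [0, 0, 0]], [[0, 0, 4], [0, 0, 0]], [[0, 0, 4], [0, 0, 0]]]'

```text
time: 24.38
tool_pos: [479.3, -208.9, 218.7]
tcp_rot: [179.5, 0.3, 91.1]
ft_force: [-0.3, -0.8, -4.0]
finger_gap: 35.5
grip_force: 60.9
```

Request:
send_rows --steps '[[[0, 1.5, 0], [0, 0, 0]], [[0, 3.4, 0], [0, 0, 0]], [[-0.1, 5.3, 0], [0, 0, 0]], [[-0.2, 7.2, 0], [0, 0, 0]], [[-0.3, 9.1, 0], [0, 0, 0]], [[-0.4, 11, 0], [0, 0, 0]], [[-0.5, 12.9, 0], [0, 0, 0]], [[-0.7, 14.8, 0], [0, 0, 0]], [[-0.8, 16.7, 0], [0, 0, 0]], [[-0.9, 18.7, 0], [0, 0, 0]]]'

```text
time: 25.62
tool_pos: [448.7, 355.0, 211.7]
tcp_rot: [-179.9, 0.1, 91.1]
ft_force: [1.2, 0.1, -4.0]
finger_gap: 35.2
grip_force: 60.9
```

Request:
send_rows --steps '[[[0, 0, 0], [0, 0, 0]], [[0, 0, -1.5], [0, 0, 0]], [[0, 0, -3], [0, 0, 0]], [[0, 0, -4], [0, 0, 0]], [[0, 0, -4.8], [0, 0, 0]], [[0, 0, -5.15], [0, 0, 0]], [[0, 0, -5.3], [0, 0, 0]], [[0, 0, -5.3], [0, 0, 0]]]'

```text
time: 26.62
tool_pos: [450.1, 353.6, 55.3]
tcp_rot: [179.9, -0.0, 91.1]
ft_force: [-0.4, -0.4, -3.9]
finger_gap: 35.4
grip_force: 59.4
```

Request:
send_rows --steps '[[[0, 0, 0], [0, 0, 0]], [[0, 0, 0], [0, 0, 0]], [[0, 0, 0], [0, 0, 0]], [[0, 0, 0.5], [0, 0, 0]], [[0, 0, 2], [0, 0, 0]], [[0, 0, 4], [0, 0, 0]], [[0, 0, 6], [0, 0, 0]], [[0, 0, 6], [0, 0, 0]]]' --fingers 0.35

```text
time: 27.62
tool_pos: [452.7, 355.6, 242.9]
tcp_rot: [179.4, -0.4, 91.1]
ft_force: [-0.4, 0.4, -0.5]
finger_gap: 55.1
grip_force: 0.0
```

Request:
send_rows --steps '[[[0.1, -2, 0.5], [0, 0, 0]], [[0.2, -4, 0.5], [0, 0, 0]], [[0.3, -6, 0.5], [0, 0, 0]], [[0.4, -8, 0.5], [0, 0, 0]], [[0.5, -10, 0.5], [0, 0, 0]], [[0.6, -12, 0.5], [0, 0, 0]], [[0.7, -14, 0.5], [0, 0, 0]], [[0.8, -16, 0.5], [0, 0, 0]], [[1, -16, 0.5], [0, 0, 0]], [[1, -16, 0.5], [0, 0, 0]]]'

```text
time: 28.88
tool_pos: [479.6, -126.2, 249.1]
tcp_rot: [-180.0, -0.0, 91.0]
ft_force: [0.5, -0.1, -0.3]
finger_gap: 55.1
grip_force: 0.0
```

Run:
```python
from look import *
st=sense();print(st['tool_pos'],st['tcp_rot'],st['finger_gap'])
look('wrist',['cassette_1','guide_1'])
look('top',['cassette_1','guide_1'])
```

```text
[ 479.56581147 -126.23969522  249.06061312] [-1.79979447e+02 -4.05820835e-02  9.10335309e+01] 55.13099786775106
wrist cassette_1 0.97 [ 52.2 330.4] [ 246.1 -289.7]
wrist cassette_1 0.82 [138.6 121.2] [361.  -72.1]
wrist cassette_1 0.61 [111.1 258.5] [ 319.7 -203.7]
wrist guide_1 0.69 [276.3 180.4] [ 479.7 -122.1]
wrist guide_1 0.67 [376.8 269.6] [ 580.6 -211.1]
top cassette_1 0.79 [161.1 224.7] [442.9 352.9]
top cassette_1 0.72 [244.6 185.4] [575.9  89.5]
top cassette_1 0.63 [372.  303.5] [ 202.9 -317.6]
top cassette_1 0.52 [342.2 278.5] [ 279.1 -225.4]
top guide_1 0.75 [308.  216.2] [ 476.8 -116.9]
```

Request:
send_rows --steps '[[[0, 0.05, -1.5], [0, 0, 0]], [[0, 0.05, -3], [0, 0, 0]], [[0, 0.05, -4.3], [0, 0, 0]], [[0, 0.05, -5.2], [0, 0, 0]], [[0, 0.05, -5.2], [0, 0, 0]]]'

```text
time: 29.8
tool_pos: [477.6, -123.6, 90.9]
tcp_rot: [-179.7, -0.1, 91.1]
ft_force: [0.1, -0.2, 0.6]
finger_gap: 55.8
grip_force: 0.0
```

Request:
send_rows --steps '[[[0, 0, 0], [0, 0, 0]], [[0, 0, 0], [0, 0, 0]], [[0, 0, 0], [0, 0, 0]], [[0, 0, 0], [0, 0, 0]], [[0, 0, 0], [0, 0, 0]]]' --fingers 1

```text
time: 30.42
tool_pos: [480.5, -125.1, 94.6]
tcp_rot: [179.9, 0.0, 91.1]
ft_force: [-1.5, 1.4, 6.1]
finger_gap: 38.5
grip_force: 61.4
```

Request:
send_rows --steps '[[[0, 0, 1], [0, 0, 0]], [[0, 0, 2.5], [0, 0, 0]], [[0, 0, 4], [0, 0, 0]], [[0, 0, 4], [0, 0, 0]]]'

```text
time: 30.92
tool_pos: [482.0, -125.9, 217.6]
tcp_rot: [179.6, 0.2, 91.1]
ft_force: [0.6, -0.2, -4.2]
finger_gap: 38.4
grip_force: 61.8
```

Run:
```python
from look import *
st=sense();print(st['tool_pos'],st['tcp_rot'],st['finger_gap'],st['ft_force'])
s=look('wrist',['guide_1']);save(s['img'],'w7')
```

```text
[ 481.97156741 -125.87018013  217.56989991] [1.79580524e+02 1.69540246e-01 9.10878226e+01] 38.35686315023503 [ 0.60149497 -0.22288515 -4.17265706]
wrist guide_1 0.66 [278.3 267.1] [ 486.3 -193.1]
wrist guide_1 0.56 [383.6 287.1] [ 582.2 -212.1]
```

View pics/w7.png

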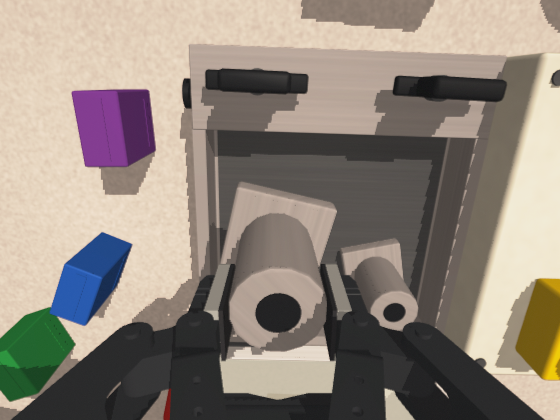

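The guide is held upright (bore at 278,312). I'll carry it to the tray.

Request:
send_rows --steps '[[[0, 1.5, 0], [0, 0, 0]], [[-0.1, 3.3, 0], [0, 0, 0]], [[-0.3, 5.1, 0], [0, 0, 0]], [[-0.5, 6.9, 0], [0, 0, 0]], [[-0.7, 8.7, 0], [0, 0, 0]], [[-0.9, 10.5, 0], [0, 0, 0]], [[-1, 12.2, 0], [0, 0, 0]], [[-1, 13, 0], [0, 0, 0]], [[-1, 13, 0], [0, 0, 0]]]'

```text
time: 32.15
tool_pos: [447.8, 266.0, 210.1]
tcp_rot: [-179.7, 0.1, 91.2]
ft_force: [-0.3, -1.4, -4.0]
finger_gap: 38.4
grip_force: 61.5
```

Request:
send_rows --steps '[[[0, 0, 0], [0, 0, 0]], [[0, 0, -1.5], [0, 0, 0]], [[0, 0, -3], [0, 0, 0]], [[0, 0, -4], [0, 0, 0]], [[0, 0, -4.8], [0, 0, 0]], [[0, 0, -5.15], [0, 0, 0]], [[0, 0, -5.25], [0, 0, 0]], [[0, 0, -5.25], [0, 0, 0]]]'

```text
time: 33.15
tool_pos: [450.3, 265.0, 56.5]
tcp_rot: [179.9, -0.0, 91.1]
ft_force: [0.6, -1.3, -4.0]
finger_gap: 38.6
grip_force: 61.7
```

Request:
send_rows --steps '[[[0, 0, 0], [0, 0, 0]], [[0, 0, 0], [0, 0, 0]], [[0, 0, 0], [0, 0, 0]], [[0, 0, 0.5], [0, 0, 0]], [[0, 0, 2], [0, 0, 0]], [[0, 0, 4], [0, 0, 0]], [[0, 0, 6], [0, 0, 0]], [[0, 0, 6], [0, 0, 0]]]' --fingers 0.35

```text
time: 34.15
tool_pos: [452.8, 266.6, 243.9]
tcp_rot: [179.3, -0.3, 91.1]
ft_force: [0.5, -0.0, 0.2]
finger_gap: 55.5
grip_force: 0.0
```

Request:
send_rows --steps '[[[0.4, -2, 0.5], [0, 0, 0]], [[0.9, -4, 0.5], [0, 0, 0]], [[1.5, -6, 0.5], [0, 0, 0]], [[2, -8, 0.5], [0, 0, 0]], [[2.6, -10, 0.5], [0, 0, 0]], [[3.2, -12, 0.5], [0, 0, 0]], [[3.8, -14, 0.5], [0, 0, 0]], [[4.3, -15, 0.5], [0, 0, 0]], [[4.3, -15, 0.5], [0, 0, 0]], [[4.3, -15, 0.5], [0, 0, 0]]]'

```text
time: 35.4
tool_pos: [578.2, -184.3, 250.5]
tcp_rot: [-180.0, -0.0, 91.1]
ft_force: [0.0, 0.9, -0.3]
finger_gap: 55.3
grip_force: 0.0
```

Run:
```python
from look import *
st=sense();print(st['tool_pos'],st['tcp_rot'],st['finger_gap'])
look('wrist',['cassette_1','guide_1'])
look('top',['cassette_1','guide_1'])
```

```text
[ 578.24073091 -184.31145516  250.48685209] [-1.79958188e+02 -3.93669529e-02  9.10909715e+01] 55.293057089408435
wrist cassette_1 0.96 [25.7 59.2] [372.6 -82.9]
wrist cassette_1 0.9 [ 11.  208.2] [ 331.3 -212.1]
wrist guide_1 0.91 [279.1 213.7] [ 581.5 -212.7]
top cassette_1 0.79 [343.7 277.4] [ 282.6 -230.1]
top cassette_1 0.78 [371.6 299.1] [ 216.5 -316.6]
top cassette_1 0.61 [166.3 192.6] [548.3 342.1]
top cassette_1 0.59 [164.1 227.3] [434.5 343. ]
top guide_1 0.54 [338.7 185.7] [ 579.1 -216.2]
top guide_1 0.51 [190.8 226.8] [437.3 257.7]
```

Request:
send_rows --steps '[[[0.05, -1.03, -1.5], [0, 0, 0]], [[0.05, -1.03, -3], [0, 0, 0]], [[0.05, -1.03, -4.3], [0, 0, 0]], [[0.05, -1.03, -5.2], [0, 0, 0]], [[0.05, -1.03, -5.2], [0, 0, 0]]]'

```text
time: 36.33
tool_pos: [578.1, -214.5, 91.9]
tcp_rot: [-179.7, -0.1, 91.1]
ft_force: [-0.6, -0.0, 0.2]
finger_gap: 55.8
grip_force: 0.0
```

Request:
send_rows --steps '[[[0, 0, 0], [0, 0, 0]], [[0, 0, 0], [0, 0, 0]], [[0, 0, 0], [0, 0, 0]], [[0, 0, 0], [0, 0, 0]], [[0, 0, 0], [0, 0, 0]]]' --fingers 1

```text
time: 36.95
tool_pos: [581.0, -216.2, 96.3]
tcp_rot: [179.9, 0.1, 91.1]
ft_force: [-1.4, 0.5, 6.2]
finger_gap: 38.1
grip_force: 61.4
```

Request:
send_rows --steps '[[[0, 0, 1], [0, 0, 0]], [[0, 0, 2.5], [0, 0, 0]], [[0, 0, 4], [0, 0, 0]], [[0, 0, 4], [0, 0, 0]]]'

```text
time: 37.45
tool_pos: [582.5, -217.0, 219.8]
tcp_rot: [179.6, 0.2, 91.1]
ft_force: [0.6, 0.0, -4.0]
finger_gap: 38.2
grip_force: 61.4
```

Request:
send_rows --steps '[[[0, 1.5, 0], [0, 0, 0]], [[0, 3.3, 0], [0, 0, 0]], [[0, 5.1, 0], [0, 0, 0]], [[-0.1, 6.9, 0], [0, 0, 0]], [[-0.1, 8.7, 0], [0, 0, 0]], [[-0.2, 10.5, 0], [0, 0, 0]], [[-0.3, 12.3, 0], [0, 0, 0]], [[-0.3, 14.1, 0], [0, 0, 0]], [[-0.3, 15.9, 0], [0, 0, 0]], [[-0.3, 15.9, 0], [0, 0, 0]]]'

```text
time: 38.7
tool_pos: [569.1, 264.9, 211.8]
tcp_rot: [-179.8, -0.0, 91.4]
ft_force: [-0.9, -0.2, -4.1]
finger_gap: 38.0
grip_force: 61.5
```

Request:
send_rows --steps '[[[0, 0, 0], [0, 0, 0]], [[0, 0, -1.5], [0, 0, 0]], [[0, 0, -3], [0, 0, 0]], [[0, 0, -4], [0, 0, 0]], [[0, 0, -4.8], [0, 0, 0]], [[0, 0, -5.15], [0, 0, 0]], [[0, 0, -5.25], [0, 0, 0]], [[0, 0, -5.25], [0, 0, 0]]]'

```text
time: 39.7
tool_pos: [571.8, 261.0, 58.1]
tcp_rot: [179.9, -0.0, 91.1]
ft_force: [-0.1, -0.1, -3.3]
finger_gap: 38.5
grip_force: 61.7
```

Request:
send_rows --steps '[[[0, 0, 0], [0, 0, 0]], [[0, 0, 0], [0, 0, 0]], [[0, 0, 0], [0, 0, 0]], [[0, 0, 0.5], [0, 0, 0]], [[0, 0, 2], [0, 0, 0]], [[0, 0, 4], [0, 0, 0]], [[0, 0, 6], [0, 0, 0]], [[0, 0, 8], [0, 0, 0]], [[-1, -2, 9], [0, 0, 0]], [[-1, -2, 9], [0, 0, 0]]]' --fingers 0.35

```text
time: 40.95
tool_pos: [541.5, 199.6, 332.2]
tcp_rot: [179.6, -0.1, 91.0]
ft_force: [0.3, 0.1, -0.1]
finger_gap: 55.3
grip_force: 0.0
```

Run:
```python
from look import *
st=sense();print(st['tool_pos'],st['tcp_rot'],st['finger_gap'])
look('wrist',['cassette_1','guide_1','tray','feed_knob_grip'])
s=look('top',['cassette_1','guide_1'])
s2=look('scene',['cassette_1','guide_1','guard_hinge'])
for r in finder.pinpoint('guard_edge','scene'): print(r)
a=cv2.resize(s['img'][110:320,140:430],None,fx=1.9,fy=1.9);b=cv2.resize(s2['img'][60:360,130:480],(551,472))
c=np.zeros((600,800,3),np.uint8);c[:399,:551]=a
save(a,'t8');save(b,'s8')
```

```text
[541.48824379 199.55989732 332.2313322 ] [ 1.79625580e+02 -5.56934584e-02  9.10085720e+01] 55.262892237699795
wrist cassette_1 0.62 [301.3  15. ] [565.3 351.3]
wrist cassette_1 0.59 [124.9 411.7] [ 327.2 -171.6]
wrist cassette_1 0.56 [192.8  15.6] [458.  348.7]
wrist cassette_1 0.56 [139.8 338. ] [363.4 -39.8]
wrist cassette_1 0.41 [303.6 251. ] [578.6  92.9]
wrist guide_1 0.81 [298.6 104.8] [565.9 265.7]
wrist guide_1 0.56 [197.1  99.6] [457.8 269.1]
wrist tray 0.8 [244.4  59.9] [501.8 314.2]
wrist feed_knob_grip 0.96 [302.6 249.3] [576.4  99.8]
wrist feed_knob_grip 0.62 [296.6 222.3] [567.9 134.4]
top cassette_1 0.75 [245.8 184.2] [579.9  85.7]
top cassette_1 0.67 [371.1 303.1] [ 204.  -314.8]
top cassette_1 0.59 [292.4 259. ] [338.4 -68.1]
top cassette_1 0.56 [162.8 189. ] [560.2 354.2]
top cassette_1 0.52 [342.3 278.3] [ 279.8 -225.7]
top cassette_1 0.5 [162.3 225.9] [439.  348.9]
top guide_1 0.75 [192.  187.1] [567.8 259.8]
top guide_1 0.72 [323.9 203.5] [ 519.3 -168.1]
top guide_1 0.5 [164.7 189.9] [557.3 347.9]
scene cassette_1 0.93 [407.7 259.6] [472.1 357.4]
scene cassette_1 0.73 [292.3 181.4] [375.9 -68.2]
scene cassette_1 0.7 [261.8 152.1] [ 313.9 -216. ]
scene cassette_1 0.56 [397.  293.7] [584.8 362.5]
scene cassette_1 0.55 [247.3 129.1] [ 246.2 -311.4]
scene guide_1 0.92 [381.3 245.6] [464.2 272.7]
scene guide_1 0.57 [362.3 276. ] [579.5 256.3]
scene guard_hinge 0.9 [216.2 191.8] [ 524.3 -271.9]
{'at': [0.3164, 0.3448], 'confidence': 0.88}
{'at': [0.5184, 0.4755], 'confidence': 0.21}
```

View pics/s8.png

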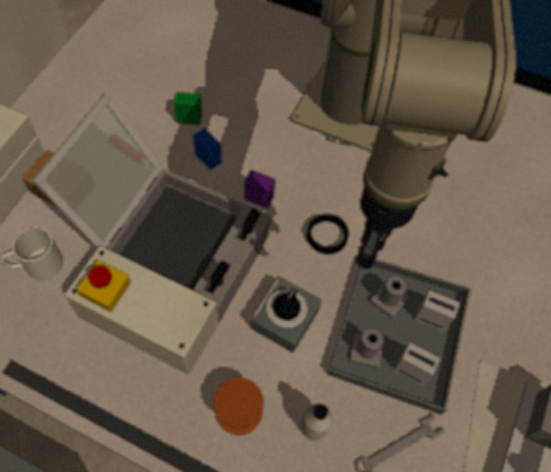

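All four parts stand in the tray at about (570,355), (450,355), (450,265) and (570,262), and the well is empty. Next is the guard.

Request:
send_rows --steps '[[[-0.5, -1.5, 0.5], [0, 0, 0.15]], [[-0.5, -3.3, 0.5], [0, 0, 0.33]], [[-0.5, -5.1, 0.5], [0, 0, 0.5]], [[-0.5, -6.9, 0.5], [0, 0, 0.68]], [[-0.5, -8.7, 0.5], [0, 0, 0.86]], [[-0.5, -10.5, 0.5], [0, 0, 1.04]], [[-0.5, -12.3, 0.5], [0, 0, 1.22]], [[-0.5, -14.1, 0.5], [0, 0, 1.4]], [[-0.5, -15.5, 0.5], [0, 0, 1.55]], [[-0.5, -16, 0.5], [0, 0, 1.55]]]' --fingers 1 --squeeze 40

```text
time: 42.85
tool_pos: [525.6, -281.2, 341.6]
tcp_rot: [180.0, -0.0, 179.8]
ft_force: [0.1, -0.1, -1.4]
finger_gap: 0.1
grip_force: 0.0
```

Request:
send_rows --steps '[[[0, -1.6, 0.4], [0, 0, 0]], [[0, -3.2, 0.4], [0, 0, 0]], [[0, -4.8, 0.4], [0, 0, 0]], [[0, -5.5, 0.4], [0, 0, 0]], [[0, -5.5, 0.4], [0, 0, 0]]]'

```text
time: 43.48
tool_pos: [526.0, -444.5, 353.3]
tcp_rot: [179.9, -0.0, 179.7]
ft_force: [0.4, 0.3, 0.3]
finger_gap: -0.2
grip_force: 0.0
```

Run:
```python
from look import *
st=sense();print(st['tool_pos'],st['tcp_rot'],st['finger_gap'])
for c in ['scene','top']:
    s=look(c,['guard_hinge','turnbutton_near_grip','turnbutton_far_grip','cutter_well'])
    for r in finder.pinpoint('guard_edge',c):
        px=np.array(r['at'])*[560,420];o,d=ray(s,px);p=o+d*(527-o[0])/d[0]
        if c=='top':  # intersect circle radius 210 about hinge in yz
            f=lambda z:at_z(s,px,z); zs=np.arange(150,300,5); q=[f(z) for z in zs]; p=min(q,key=lambda v:abs(np.hypot(v[1]+272,v[2]-85)-210))
        print(c,r['confidence'],px,p.round(1),'theta',np.arctan2(p[2]-85,p[1]+272).round(2))
```

```text
[ 525.99447451 -444.48201197  353.26975154] [ 1.79944716e+02 -4.58662796e-02  1.79698804e+02] -0.23018636506690876
scene guard_hinge 0.71 [215.  191.8] [ 526.1 -275.5]
scene turnbutton_near_grip 0.45 [378.9 244.7] [487.  263.8]
scene turnbutton_near_grip 0.42 [288.4 203.5] [480.2 -31.6]
scene turnbutton_far_grip 0.48 [266.5 238.7] [615.8 -36.2]
scene cutter_well 0.66 [241.9 211.1] [ 531.8 -175.6]
scene 0.62 [175.224 142.884] [ 527.  -372.9  283.1] theta 2.04
scene 0.62 [380.912 345.282] [ 527.   472.1 -711.1] theta -0.82
top turnbutton_near_grip 0.52 [284.7 216. ] [468.3 -42. ]
top turnbutton_near_grip 0.38 [209.  144.3] [699.4 204.2]
top turnbutton_far_grip 0.43 [285.3 175.7] [598.7 -42.3]
top cutter_well 0.58 [323.7 205. ] [ 522.1 -170.1]
top cutter_well 0.4 [188.4 224.2] [452.  272.6]
top 0.64 [403.2   189.294] [ 527.  -385.8  260. ] theta 2.15
```

Request:
send_rows --steps '[[[0, 0, -1.5], [0, 0, 0]], [[0, 0, -3], [0, 0, 0]], [[0, 0, -4], [0, 0, 0]], [[0, 0, -4], [0, 0, 0]]]'

```text
time: 44.58
tool_pos: [524.7, -442.5, 230.4]
tcp_rot: [179.7, -0.3, 179.9]
ft_force: [0.6, 0.4, -1.2]
finger_gap: -0.2
grip_force: 0.0
```

Request:
send_rows --steps '[[[0, 0.6, 0], [0, 0, 0]], [[0, 1.2, 0], [0, 0, 0]], [[0, 1.6, 0.1], [0, 0, 0]], [[0, 2, 0.2], [0, 0, 0]], [[0, 2.4, 0.3], [0, 0, 0]], [[0, 2.8, 0.4], [0, 0, 0]], [[0, 3.2, 0.5], [0, 0, 0]], [[0, 3.2, 0.5], [0, 0, 0]]]'

```text
time: 45.58
tool_pos: [526.5, -346.6, 250.3]
tcp_rot: [-180.0, 0.1, 180.0]
ft_force: [-0.5, -1.9, 7.5]
finger_gap: 0.0
grip_force: 4.0
```

Request:
send_rows --steps '[[[0, -0.1, 0.3], [0, 0, 0]], [[0, -0.1, 0.6], [0, 0, 0]], [[0, 0, 0.6], [0, 0, 0]]]'

```text
time: 45.95
tool_pos: [526.4, -348.1, 268.0]
tcp_rot: [-180.0, 0.0, 179.9]
ft_force: [0.2, -0.8, -0.5]
finger_gap: 0.0
grip_force: 0.0
```

Request:
send_rows --steps '[[[0, 0.3, 0], [0, 0, 0]], [[0, 0.6, 0.05], [0, 0, 0]], [[0, 0.9, 0.1], [0, 0, 0]], [[0, 1.2, 0.1], [0, 0, 0]], [[0, 1.2, 0.1], [0, 0, 0]]]'

```text
time: 46.58
tool_pos: [526.1, -310.7, 270.1]
tcp_rot: [180.0, -0.0, 180.0]
ft_force: [-0.7, -0.5, -0.1]
finger_gap: -0.1
grip_force: 0.0
```

Run:
```python
from look import *
for c in ['scene','top']:
    s=snapshot(c)
    for r in finder.pinpoint('guard_edge',c)[:1]:
        px=np.array(r['at'])*[560,420];o,d=ray(s,px);p=o+d*(527-o[0])/d[0]
        print(c,r['confidence'],px,p.round(1),'theta',np.arctan2(p[2]-85,p[1]+272).round(2))
    if c=='scene': save(cv2.resize(s['img'][60:300,100:350],None,fx=2.4,fy=2.4),'s9')
```

```text
top 0.7 [372.792 184.8  ] [ 527.  -289.3  308.9] theta 1.65
```

View pics/s9.png

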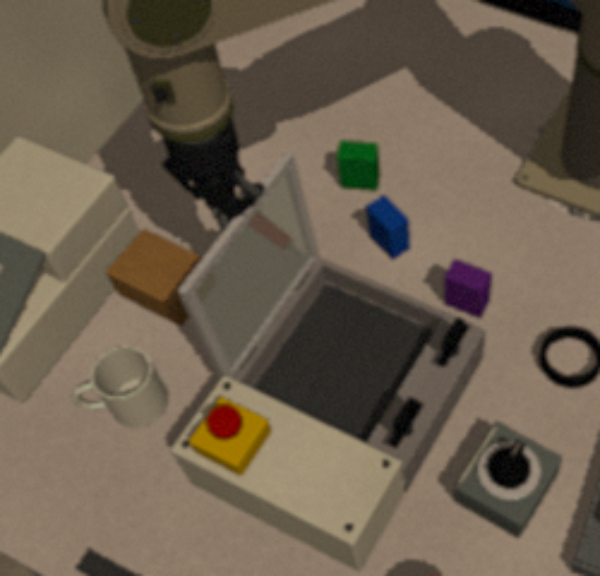

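The guard stands almost upright with the closed fingers behind its edge at (240,200). I'll follow the arc over.

Request:
send_rows --steps '[[[0, 0.5, 0], [0, 0, 0]], [[0, 1, -0.1], [0, 0, 0]], [[0, 1.5, -0.23], [0, 0, 0]], [[0, 2.1, -0.36], [0, 0, 0]], [[0, 2.67, -0.5], [0, 0, 0]], [[0, 3.2, -0.72], [0, 0, 0]], [[0, 3.77, -0.97], [0, 0, 0]], [[0, 4.27, -1.3], [0, 0, 0]], [[0, 4.77, -1.67], [0, 0, 0]], [[0, 4.77, -1.67], [0, 0, 0]]]'

```text
time: 48.02
tool_pos: [525.3, -167.1, 218.3]
tcp_rot: [179.9, -0.2, 180.0]
ft_force: [0.0, 0.3, -0.4]
finger_gap: -0.4
grip_force: 0.0
```

Request:
send_rows --steps '[[[0, 0.4, -0.42], [0, 0, 0]], [[0, 0.8, -0.86], [0, 0, 0]], [[0, 1.1, -1.4], [0, 0, 0]], [[0, 1.43, -1.9], [0, 0, 0]], [[0, 1.65, -2.45], [0, 0, 0]], [[0, 1.86, -3], [0, 0, 0]], [[0, 1.86, -3], [0, 0, 0]]]'

```text
time: 48.9
tool_pos: [524.7, -112.1, 127.8]
tcp_rot: [179.9, -0.2, 179.9]
ft_force: [-0.2, 0.7, -0.3]
finger_gap: 0.1
grip_force: 0.0
```

Run:
```python
from look import *
for c in ['scene','top']:
    s=snapshot(c)
    for r in finder.pinpoint('guard_edge',c)[:2]:
        px=np.array(r['at'])*[560,420];o,d=ray(s,px);p=o+d*(527-o[0])/d[0]
        print(c,r['confidence'],px,p.round(1),'theta',np.arctan2(p[2]-85,p[1]+272).round(2))
    for t in (0.1,.2,.3,.5,1.6): print(t,proj(s,[527,-272+210*np.cos(t),85+210*np.sin(t)]).round())
    for r in finder.find_in('guard',c): print(r)
```

```text
scene 0.68 [270.984 210.504] [527.  -67.6 128. ] theta 0.21
0.1 [272. 215.]
0.2 [271. 211.]
0.3 [270. 207.]
0.5 [264. 198.]
1.6 [202. 152.]
top 0.61 [290.416 195.72 ] [527.  -58.9 155.5] theta 0.32
top 0.16 [244.608 254.016] [  527.    194.3 -1442.7] theta -1.27
0.1 [292. 199.]
0.2 [293. 198.]
0.3 [294. 196.]
0.5 [300. 194.]
1.6 [368. 186.]
{'box': [0.528, 0.3881, 0.1163, 0.1738], 'confidence': 0.69}
```

The guard is following, at about 0.2 rad. I'll press it shut.

Request:
send_rows --steps '[[[0, 0.1, -0.5], [0, 0, 0]], [[0, 0.15, -0.9], [0, 0, 0]], [[0, 0.18, -1.2], [0, 0, 0]], [[0, 0.18, -1.3], [0, 0, 0]], [[0, 0.18, -1.3], [0, 0, 0]]]'

```text
time: 49.82
tool_pos: [525.7, -107.6, 95.1]
tcp_rot: [-180.0, -0.1, 179.9]
ft_force: [-24.5, 5.2, 42.9]
finger_gap: -0.3
grip_force: 21.6
```

Request:
send_rows --steps '[[[0, 0, 0.5], [0, 0, 0]], [[0, 0, 2], [0, 0, 0]], [[-0.5, 0.7, 4], [0, 0, 0]], [[-1.2, 1.5, 5], [0, 0, 0]], [[-1.9, 2.2, 5], [0, 0, -0.03]], [[-1.9, 2.2, 5], [0, 0, -0.03]], [[-1.9, 2.2, 5], [0, 0, -0.03]]]' --fingers 0.3

```text
time: 50.7
tool_pos: [469.1, -41.7, 240.4]
tcp_rot: [-180.0, -0.0, 178.2]
ft_force: [-0.8, 0.4, -0.1]
finger_gap: 59.8
grip_force: 0.0
```

Run:
```python
from look import *
st=sense();print(st['tool_pos'],st['tcp_rot'],st['finger_gap'])
s=look('wrist',['turnbutton_near_grip','turnbutton_far_grip']);save(s['img'],'w10')
look('top',['turnbutton_near_grip','turnbutton_far_grip'])
for r in finder.find_in('guard','wrist'): print(r)
```

```text
[469.11403368 -41.74281295 240.41437424] [-1.79991563e+02 -3.76386221e-02  1.78210427e+02] 59.76488271938999
wrist turnbutton_near_grip 0.71 [277.5 198.1] [467.  -40.8]
wrist turnbutton_near_grip 0.45 [249.8 253.9] [513.6 -64.6]
wrist turnbutton_far_grip 0.73 [284.2 340.7] [599.9 -38.9]
top turnbutton_near_grip 0.45 [281.5 215.2] [470.7 -32. ]
top turnbutton_near_grip 0.39 [416.  209.9] [ 493.4 -454.3]
{'box': [0.0, 0.3105, 0.4612, 0.55], 'confidence': 0.91}
{'box': [0.6241, 0.4886, 0.2084, 0.2679], 'confidence': 0.73}
{'box': [0.0054, 0.2598, 0.5398, 0.7402], 'confidence': 0.59}
```

View pics/w10.png

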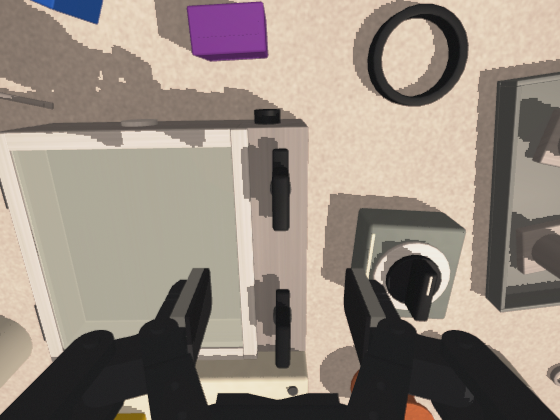

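The guard lies shut. The near turnbutton is at (280,190), aligned with the fingers, and the far one is at (283,330).

Request:
send_rows --steps '[[[0.05, 0.03, -1.5], [0, 0, 0]], [[0.05, 0.03, -3], [0, 0, 0]], [[0.05, 0.03, -4], [0, 0, 0]], [[0.05, 0.03, -4.35], [0, 0, 0]], [[0.05, 0.03, -4.35], [0, 0, 0]]]'

```text
time: 51.68
tool_pos: [470.5, -40.7, 110.6]
tcp_rot: [180.0, -0.0, 178.2]
ft_force: [-0.5, 0.1, -0.1]
finger_gap: 59.8
grip_force: 0.0
```

Request:
send_rows --steps '[[[0, 0, 0], [0, 0, 0]], [[0, 0, 0], [0, 0, 0]], [[0, 0, 0], [0, 0, 0]], [[0, 0, 0], [0, 0, 0]], [[0, 0, 0], [0, 0, 0]], [[0, 0, 0], [0, 0, 0]]]' --fingers 1 --squeeze 40

```text
time: 52.42
tool_pos: [471.6, -39.8, 112.0]
tcp_rot: [179.9, 0.1, 178.2]
ft_force: [-0.5, 5.4, 5.1]
finger_gap: 12.3
grip_force: 41.9
```

Request:
send_rows --steps '[[[0, 0, 0], [0, 0, -0.15]], [[0, 0, 0], [0, 0, -0.3]], [[0, 0, 0], [0, 0, -0.45]], [[0, 0, 0], [0, 0, -0.6]], [[0, 0, 0], [0, 0, -0.75]], [[0, 0, 0], [0, 0, -0.9]], [[0, 0, 0], [0, 0, -1.05]], [[0, 0, 0], [0, 0, -1.2]], [[0, 0, 0], [0, 0, -1.3]], [[0, 0, 0], [0, 0, -1.3]]]'

```text
time: 53.68
tool_pos: [468.3, -43.7, 111.9]
tcp_rot: [-179.6, 0.2, 103.6]
ft_force: [-20.7, -14.5, 19.6]
finger_gap: 12.4
grip_force: 44.2
```

Run:
```python
from h import *
st=sense();print(st['tool_pos'],st['tcp_rot'],st['wrist_torque'],st['ft_force'],st['finger_gap'])
```

```text
[468.26233726 -43.68035368 111.93980985] [-179.62802897    0.22753508  103.57490308] [-2.37302407  3.60030718  0.07230249] [-20.73311817 -14.49705824  19.60943814] 12.377718198384805
```

Request:
send_rows --steps '[[[-0.08, -0.1, 0.03], [0, 0, 0]], [[-0.1, -0.12, 0.05], [0, 0, -0.1]], [[-0.1, -0.12, 0.05], [0, 0, -0.2]], [[-0.1, -0.12, 0.05], [0, 0, -0.28]], [[-0.1, -0.12, 0.05], [0, 0, -0.28]]]'

```text
time: 54.3
tool_pos: [466.9, -44.0, 112.0]
tcp_rot: [-179.9, -0.0, 87.7]
ft_force: [-5.5, 0.8, 1.9]
finger_gap: 12.3
grip_force: 45.8
```

Run:
```python
from h import *
st=sense();print(st['tool_pos'],st['tcp_rot'],st['wrist_torque'],st['ft_force'],st['finger_gap'])
```

```text
[466.88000112 -43.97955225 112.0309703 ] [-1.79908275e+02 -6.85619446e-03  8.77499068e+01] [0.18948923 1.058629   0.91843786] [-5.45698623  0.84049967  1.89148013] 12.285108777577587
```

Request:
send_rows --steps '[[[0, 0, 0], [0, 0, 0]], [[0, 0, 0], [0, 0, 0]], [[0, 0, 0], [0, 0, 0]], [[0, 0, 1], [0, 0, 0]], [[0, 0, 2.5], [0, 0, 0]], [[0, 0, 4], [0, 0, 0]], [[0, 0, 4], [0, 0, 0]]]' --fingers 0.5

```text
time: 55.18
tool_pos: [470.2, -44.8, 236.9]
tcp_rot: [179.5, 0.1, 87.7]
ft_force: [-0.4, -0.4, -0.4]
finger_gap: 42.7
grip_force: 0.0
```

Request:
send_rows --steps '[[[1.2, 0, 0], [0, 0, 0.18]], [[2.5, 0, 0], [0, 0, 0.36]], [[3.5, 0, 0], [0, 0, 0.54]], [[4.3, 0, 0], [0, 0, 0.72]], [[4.3, 0, 0], [0, 0, 0.9]], [[4.3, 0, 0], [0, 0, 1.08]], [[4.3, 0, 0], [0, 0, 1.26]], [[4.3, 0, 0], [0, 0, 1.44]], [[4.3, 0, 0], [0, 0, 1.58]], [[4.3, 0, 0], [0, 0, 1.58]]]'

```text
time: 56.42
tool_pos: [596.2, -44.2, 230.9]
tcp_rot: [180.0, -0.1, 178.1]
ft_force: [0.1, 0.8, -0.2]
finger_gap: 42.8
grip_force: 0.0
```

Run:
```python
from look import *
st=sense();print(st['tool_pos'],st['tcp_rot'],st['finger_gap'])
s=look('wrist',['turnbutton_near_grip','turnbutton_far_grip']);save(s['img'],'w11')
look('top',['turnbutton_near_grip','turnbutton_far_grip'])
```

```text
[596.24284442 -44.19879965 230.94027815] [ 1.79988751e+02 -7.84018967e-02  1.78131378e+02] 42.82211289173522
wrist turnbutton_near_grip 0.64 [276.6   9.2] [468.  -39.7]
wrist turnbutton_far_grip 0.66 [280.7 204.9] [596.4 -40.9]
top turnbutton_far_grip 0.47 [161.5 225.6] [432.8 341.5]
top turnbutton_far_grip 0.46 [284.2 178. ] [591.1 -38.9]
```

View pics/w11.png

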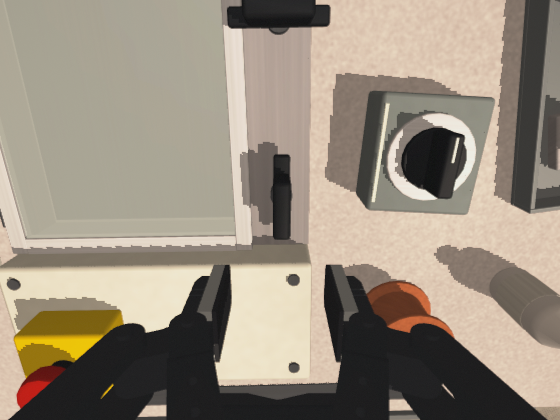

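The near turnbutton (278,12) is square across the edge and the far one is at (282,197). I'll grip and turn it next.

Request:
send_rows --steps '[[[0.02, 0.1, -1.5], [0, 0, 0]], [[0.02, 0.1, -3], [0, 0, 0]], [[0.02, 0.1, -3.9], [0, 0, 0]], [[0.02, 0.1, -3.97], [0, 0, 0]], [[0.02, 0.1, -3.97], [0, 0, 0]]]'

```text
time: 57.35
tool_pos: [597.9, -41.4, 114.3]
tcp_rot: [-180.0, 0.1, 178.2]
ft_force: [-0.3, -1.0, 1.1]
finger_gap: 42.9
grip_force: 0.0
```

Request:
send_rows --steps '[[[0, 0, 0], [0, 0, 0]], [[0, 0, 0], [0, 0, 0]], [[0, 0, 0], [0, 0, 0]], [[0, 0, 0], [0, 0, 0]], [[0, 0, 0], [0, 0, 0]]]' --fingers 1 --squeeze 40

```text
time: 57.98
tool_pos: [598.4, -41.3, 115.0]
tcp_rot: [-180.0, 0.2, 178.2]
ft_force: [-1.0, -0.3, 6.2]
finger_gap: 12.4
grip_force: 40.4
```

Request:
send_rows --steps '[[[0, 0, 0], [0, 0, -0.15]], [[0, 0, 0], [0, 0, -0.3]], [[0, 0, 0], [0, 0, -0.45]], [[0, 0, 0], [0, 0, -0.6]], [[0, 0, 0], [0, 0, -0.7]], [[0, 0, 0], [0, 0, -0.7]]]'

```text
time: 58.72
tool_pos: [598.1, -42.2, 114.9]
tcp_rot: [180.0, 0.2, 138.0]
ft_force: [-2.4, -3.3, 8.1]
finger_gap: 12.1
grip_force: 40.6
```

Run:
```python
from h import *
st=sense();print(st['tool_pos'],st['tcp_rot'],st['wrist_torque'],st['ft_force'],st['finger_gap'])
```

```text
[598.06082889 -42.18065837 114.93433281] [1.79981434e+02 1.57045170e-01 1.37963849e+02] [-0.50265528  0.49243274  0.00306115] [-2.42768228 -3.26877845  8.07072144] 12.052695769159918
```

Request:
send_rows --steps '[[[0, -0.03, 0], [0, 0, -0.15]], [[-0.02, -0.04, 0], [0, 0, -0.3]], [[-0.03, -0.05, 0], [0, 0, -0.45]], [[-0.03, -0.05, 0], [0, 0, -0.6]], [[-0.03, -0.05, 0], [0, 0, -0.75]], [[-0.03, -0.05, 0], [0, 0, -0.88]], [[-0.03, -0.05, 0], [0, 0, -0.88]]]'

```text
time: 59.6
tool_pos: [597.0, -42.7, 114.9]
tcp_rot: [179.9, 0.0, 87.6]
ft_force: [-3.2, 0.4, 7.8]
finger_gap: 12.4
grip_force: 45.2
```

Run:
```python
from h import *
st=sense();print(st['tool_pos'],st['tcp_rot'],st['wrist_torque'],st['ft_force'],st['finger_gap'])
```

```text
[597.03787892 -42.69249865 114.94592869] [1.79888392e+02 2.34495005e-02 8.76210430e+01] [0.07104621 0.60208902 0.99203196] [-3.15827517  0.39707632  7.80025158] 12.445602818294766
```

The far button is at its stop (torque +0.99 N m). I'll release, lift clear and check.

Request:
send_rows --steps '[[[0, 0, 0], [0, 0, 0]], [[0, 0, 0], [0, 0, 0]], [[0, 0, 0], [0, 0, 0]], [[0, 0, 1], [0, 0, 0]], [[0, 0, 2.5], [0, 0, 0]], [[0, 0, 4], [0, 0, 0]], [[-2, 0, 6], [0, 0, 0]], [[-3, 0, 7.5], [0, 0, 0]], [[-3, 0, 7.5], [0, 0, 0]], [[-3, 0, 7.5], [0, 0, 0]]]' --fingers 0.6

```text
time: 60.85
tool_pos: [506.6, -42.9, 338.9]
tcp_rot: [179.9, 0.0, 87.6]
ft_force: [-0.1, -1.1, -0.2]
finger_gap: 34.0
grip_force: 0.0
```

Request:
send_rows --steps '[[[-4, 2, 0], [0, 0, 0]], [[-4, 2, 0], [0, 0, 0]], [[-4, 2, 0], [0, 0, 0]], [[-4, 2, 0], [0, 0, 0]]]'

```text
time: 61.35
tool_pos: [386.4, 17.5, 336.8]
tcp_rot: [-179.9, 0.0, 87.7]
ft_force: [1.2, -0.3, -0.2]
finger_gap: 34.2
grip_force: 0.0
```

Run:
```python
from look import *
st=sense();print(st['tool_pos'],st['ft_force'])
s=snapshot('scene')
save(cv2.resize(s['img'][100:360,150:480],None,fx=2.3,fy=2.3,interpolation=cv2.INTER_CUBIC),'s12')
look('scene',['cassette_1','guide_1']);look('top',['cassette_1','guide_1'])
```

```text
[386.41093574  17.45653135 336.75007665] [ 1.18834049 -0.26407551 -0.22447287]
scene cassette_1 0.92 [246.2 129.4] [ 249.1 -314.4]
scene cassette_1 0.85 [261.  157.5] [ 335.6 -207.4]
scene cassette_1 0.67 [396.  291.4] [579.7 357.8]
scene cassette_1 0.66 [407.5 260.4] [474.7 357.7]
scene cassette_1 0.64 [295.7 179.7] [364.9 -61.2]
scene cassette_1 0.62 [310.5 264.1] [613.4 107.2]
scene guide_1 0.91 [363.1 279.7] [589.1 262.4]
scene guide_1 0.73 [371.5 233.6] [439.5 232.4]
top cassette_1 0.6 [164.1 190.8] [554.2 349.7]
top cassette_1 0.56 [162.3 226.2] [438.  348.9]
top cassette_1 0.56 [294.  260.9] [332.5 -73.3]
top cassette_1 0.52 [370.4 307.1] [ 191.8 -312.3]
top guide_1 0.82 [199.7 233.3] [416.7 228.4]
top guide_1 0.57 [191.4 188.7] [562.4 261.6]
```

View pics/s12.png

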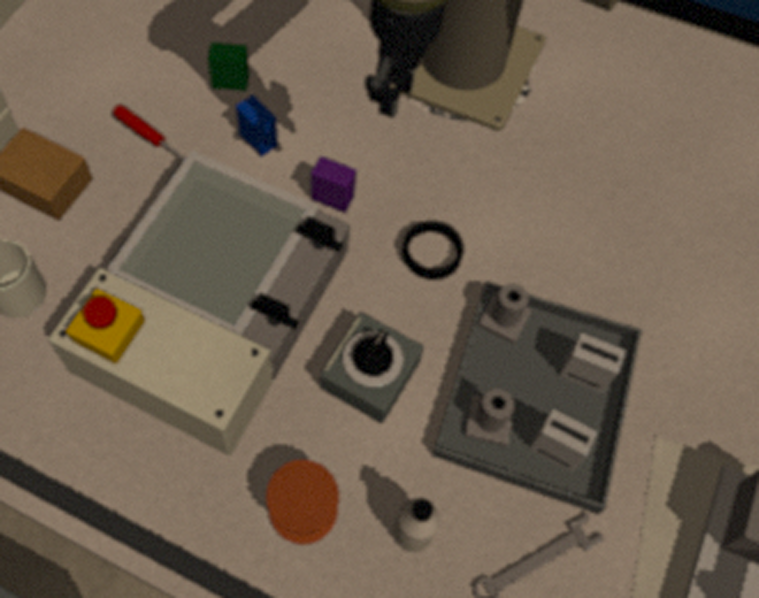

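The guard is shut with both buttons square across it, and the knob is untouched. One guide was nudged, but it still stands upright inside the tray at about (428,230), within the limits. I'll hand in.

```bash
python3 -c "
from bench import order
print(order.hand_in())"
```

```text
the job is handed in; nothing more can be done
None
```

I handed the job in, and it returned no verdict. The knob is at its anticlockwise stop, all four parts stand in the tray, the guard is shut, and both turnbuttons are at their stops square across its edge. One guide got knocked about 40 mm aside after placing, but it still stands inside the tray.

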